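# Set up the grater in a kitchen pan

## Robot

A 7-joint arm with a two-finger parallel gripper is mounted at the origin on the work surface. World frame = base frame: x ahead of the robot, y to its left, z up, the work surface at z = 0. Lengths are in m, angles in rad, forces in N, time in s.
With the tool pointing down it reaches from about 0.425 to 0.925 m from the base axis. Payload 6.8 kg.
Tool frame: the origin (TCP) lies between the finger pads; the fingertips stand r.tips_ahead ahead of it and the grasp point (between the pads) lies 5 mm behind it (r.tips_ahead is the distance from the TCP to the fingertips, in m); z points along the fingers, y is the line along which they close (so a half turn about z gives the same grasp; the last joint's range is limited). The gripper opens to 85 mm and grips with 20 to 120 N. Pads are 22 mm wide; open, the fingers measure 114 mm over their backs; the gripper's body (76 mm by 85 mm) begins 54 mm behind the grasp point. The pads swing forward as they close: fully open they stand 13 mm farther back than shut.
Start: joints at [1.143, 0.477, 0.022, 1.555, -0.011, 1.109, -0.083], TCP at [0.212, -0.641, 0.219] pointing down, gripper open.
Joint ranges: [-2.96, 2.96], [-0.34, 2.1], [-1.41, 1.46], [0.24, 2.44], [-1.37, 4.51], [0.17, 1.92], [-2.96, 2.96]. Speed limits (rad/s): [2.39, 2.39, 3.14, 3.14, 3.14, 3.14, 3.14].

## Interface

Orientations are given as a rotation vector (axis times angle).
In Python, from bench import r gives the robot as it stands.
- The arm moves only by the tool move_arm, never from a script. Its argument "rows" is one flat list of numbers, 4 for each row, row after row: the shift along the tool's x, y, z in cm, then the turn about the tool's z in degrees. In form: [tx, ty, tz, twist, tx, ty, tz, twist, ...]. A call has 1 to 10 rows; each row is the pose to reach, as a shift and turn from the pose commanded when the call began, along the tool's axes at that moment; what a row does not reach only later rows make up. A row lasts 1/8 s, in which the tool goes at most 62.5 mm and 10.7 degrees, less where a joint would pass 70% of its speed; a pose out of reach is approached as far as the arm can. A call with a gripper value outside its range is refused whole. "fingers" is the opening, from 0 (shut) to 1 (fully open), set as the call begins (left out, the last holds). The fingers move at their own pace and stop on an object; "newtons" is the grip in N (left out, the last holds). Time passes only in rows, so rows that repeat a pose let the fingers close. It gives the time, the measured TCP pose, the force, the opening and the grip force at its end, in the units of the state.
- r.get_obs(): the state, without advancing time (a new reading comes with each control period).
- r.grab_frame(name): name is "side" or "top" or "wrist"; returns the picture (400x640x3 uint8, blue, green, red); there is no depth.
- r.camera_params(name): a dict with "fx", "fy", "cx", "cy" (pixels), "world_from_camera" (4x4, takes a point from camera to world coordinates). Camera axes: x right, y down, z forward; pixel columns grow to the right and rows downward; lengths in m; the calibration is good to about 2 mm. A picture is of the moment at which its call begins: read the wrist's pose just before it. camera_params takes no time and is no camera call; for the wrist camera it gives the pose at the moment of the call.
- r.hand_in(): hands the job in; it is judged then, once.
The state is a dict: "clock": time; "joints": joint angles; "qvel": joint speeds; "tau": joint torques, N m; "tcp_pos": TCP position; "orientation": TCP orientation; "contact_force": force on the tool from outside, world axes, zero at the start; "moment": the same for the moment, N m; "grip_width": finger opening in m; "gripper_force": force on a finger pad.
Only numpy, scipy, OpenCV 4.12 (cv2) and the standard library are available. Lean on these libraries where they do the work, as an engineer would, in place of code of your own. Each camera call takes 0.05 s, during which the arm holds its last target. There are 200 camera calls.

## Task

Get ready to grate the cheese: lift the top pan off the pile of nested steel pans, leaving the other two as they are, and set it down gently, flat, in the middle of the chopping board. Then unhook the box grater from under the front of the wire shelf and stand it gently, upright, on the floor of that pan. Leave the other hung tools hanging and everything else where it is.

Things in the scene. Friction and masses are not known exactly. Their poses are not given: they have to be found in the camera images.
- rack: chrome wire spice shelf on legs, fixed (place and yaw vary), 600 mm wide (y), 90 deep (x). Origin: on the counter under the middle of its front rim; +x to its rear, y along the rim. Rim: two wires at x = 0, 337 and 365 mm high, over the hooks. Wire deck with jars 365 mm high; posts 400 mm high, 22 thick, at y = -300 and 300. Three hooks under the rim at y = -140, 0, 140 mm, opening up and to -x
- hook_mid (a point): middle hook, upper side of its level bottom wire (304 mm above the counter), where the hung bar rests; axes as the rack's; the other hooks are alike, 140 mm to either side in y. 6 mm wire: shank starts 14 mm behind (+x) and slopes up to the rim 28 mm behind, level bottom 14 mm long, tip turned up 15 mm in front (-x) and 14 mm high. To unhook: lift over 14 mm, then away to -x
- grater: steel box grater, 186 mm high, 0.28 kg, hung by its handle on one of the hooks, underside 130 mm above the counter; it can swing and turn a little. Origin: centre of its underside; z up through the handle, y along the wide side. Underside 64 x 84 mm (x, y), sides slope straight in to 44 x 60 at height 140, closed by a flat black cap 46 x 62. It stands on its underside
- grater_grip (a point): on the grater's centre line, 130 mm above its underside, 10 below the cap's top; axes as the grater's. Here the two side faces (normal to y) are 61.5 mm apart and can be gripped across y, from the front with the tool leaning back under the rim
- grater_handle (a point): middle of the underside of the grater's handle bar, 174 mm above the grater's underside; axes as the grater's. Bar along y, 12 mm thick, 52 long, on two uprights at y = -26 and 26 mm. The opening under it is 34 mm high: on the hook (in the middle of the bar) the grater can rise at most 28 mm before its cap meets the hook
- pan_top: topmost of three alike nested steel kitchen pans, the one to use. Open, 176 (x) x 162 (y) mm over the rim, 65 high, 0.28 kg. Origin: centre of its underside; z up. Below the shoulder (40 mm high) the walls slope in from 154 x 140 to 141 x 127 mm outside; flat inner floor 134 x 120 mm at height 2.5. Nested, its shoulder sits on the rim of the pan below, so it stands 25 mm higher
- pan_top_rim (a point): centre of pan_top's mouth, level with the rim's top, 65 mm above its underside; axes as the pan's. The rim's outer edge (176 x 162 mm) is upright for 13 mm down; inside, the upright wall (mouth 161 x 147) goes 22 mm down to the shoulder. Rim and wall are 7.5 mm thick together: pinch it from above at the middle of a side, one finger inside
- pan_middle: pan like pan_top, second in the pile; origin 25 mm below pan_top's at the start. Must stay in the pile
- pan_bottom: pan like pan_top, lowest in the pile, on the counter. Must stay where it is
- board: wooden chopping board lying on the counter (fixed; place and yaw vary), 240 (x) x 280 (y) x 18 mm thick. Origin: centre of its underside; z up, its top 18 mm above the counter
- turner: slotted steel turner, 187 mm high, 75 wide, hung by its loop on one of the hooks. Origin: middle of its lower edge. Leave it hanging
- masher: potato masher, 195 mm high, foot plate 60 x 84, black handle, hung by its loop on one of the hooks. Origin: middle of the underside of the foot plate. Leave it hanging
- jelly_jar: low preserving jar, 64 mm across, 85 high, stands between the board and the pile. Origin: centre of its underside. Leave it alone
- chutney_jar: preserving jar, 76 mm across, 115 high, at the side of the counter. Origin: centre of its underside. Leave it alone
- cheese: block of cheese 100 x 60 x 50 mm, at the side of the counter. Origin: centre of its underside. Leave it alone
- mill: dark wooden pepper mill, 54 mm across, 124 high, at the side of the counter. Origin: centre of its underside. Leave it alone
- measure: small steel measuring cup, 76 mm across, 70 high, at the side of the counter. Origin: centre of its underside. Leave it alone
Not all that is in view belongs to the job. What is shaped like the pan_top but yellow is not meant. What is shaped like the grater but green is not meant.

How it is judged:
On the way, in this order (a step that is already met when the one before it is completed fails the run):
1. the top pan stands flat in the middle of the board and is let go (horizontal distance between pan_top and board below 0.04 m and z of pan_top in the frame of board between 0.014 and 0.022 m and angle between pan_top's own z axis and vertical below 0.05 rad and contact force between the fingers and pan_top below 0.1 N and linear speed of pan_top below 0.02 m/s), for 0.2 s.
2. the grater has been lifted off its hook, clear in front of it, still roughly upright (x of grater in the frame of rack below -0.09 m and height (world z) of grater above 0.075 m and angle between grater's own z axis and vertical below 0.6 rad), for 0.05 s.
At the end, for the whole second after the job is handed in: pan_top flat (3 deg) on the board, centre within 40 mm of the board's; grater upright (3.4 deg) and at rest on that pan's floor, within 50 mm of its centre in x and y; other pans within 30 mm of their start, turner and masher still hanging (60 mm), other things within 50 mm of their start (horizontal distance between pan_top and board below 0.04 m and z of pan_top in the frame of board between 0.014 and 0.022 m and angle between pan_top's own z axis and vertical below 0.05 rad and x of grater in the frame of pan_top between -0.05 and 0.05 m and y of grater in the frame of pan_top between -0.05 and 0.05 m and z of grater in the frame of pan_top between -0.002 and 0.008 m and angle between grater's own z axis and vertical below 0.06 rad and linear speed of each of grater, pan_top below 0.01 m/s and angular speed of grater below 0.1 rad/s and distance of each of pan_middle, pan_bottom from where it was at the start of the episode below 0.03 m and distance of each of jelly_jar, chutney_jar, cheese, mill, measure from where it was at the start of the episode below 0.05 m and distance of each of turner, masher from where it was at the start of the episode below 0.06 m); the robot touches nothing.
It fails at once if the other pans are dragged or knocked more than 30 mm (distance of any of pan_middle, pan_bottom from where it was at the start of the episode above 0.03 m).
It fails at once if another hung tool is knocked off or thrown more than 60 mm (distance of any of turner, masher from where it was at the start of the episode above 0.06 m).
It fails at once if a bystander on the counter is shifted more than 50 mm (distance of any of jelly_jar, chutney_jar, cheese, mill, measure from where it was at the start of the episode above 0.05 m).
It fails at once if the grater or the top pan is let fall (out of the fingers and faster than a drop of 1 cm) ((contact force between the fingers and grater below 0.05 N and linear speed of grater above 0.45 m/s) or (contact force between the fingers and pan_top below 0.05 N and linear speed of pan_top above 0.45 m/s)).
It fails at once if the grater is banged into the pan (over 50 N) (contact force between grater and pan_top above 50 N).
It also fails if it takes over 69 s, if anything falls off the work surface, if the arm or the gripper's body presses on something with over 40 N, if the wrist force passes 120 N, or if a joint passes its speed limit or range.

## Working session

There is one attempt and no reset: what is moved stays moved. The work goes in short steps, Python scripts to look and compute and a tool call to move; the robot and the scene stay as the last step left them, time stands still between calls to the robot, and variables do not carry over. Pictures are saved under pics/ and viewed, at most 10 in all, crops included, and the job is handed in when it is done.

Besides the shell and the picture viewer there is one more tool, called after "Request:" as name(argument=value, ...) on one line, values as JSON. move_arm: Moves the arm, as the interface text tells. Its arguments: {"type":"object","properties":{"rows":{"type":"array"},"fingers":{"type":"number"},"newtons":{"type":"number"}},"required":["rows"]}

```bash
mkdir -p pics; ls; python3 - <<'E'
from bench import r
import cv2,numpy as np
np.set_printoptions(precision=4,suppress=True)
for n in ("side","top"):
    im=r.grab_frame(n); cv2.imwrite(f"pics/{n}0.png",im)
    p=r.camera_params(n); print(n,p["fx"],p["fy"],p["cx"],p["cy"]);print(p["world_from_camera"])
p=r.camera_params("wrist");print(p["fx"],p["world_from_camera"])
o=r.get_obs();print(o,r.tips_ahead)
E
```

```text
pics
side 418.46937766083033 418.46937766083033 321.5789458157481 199.8459626529022
[[-0.9921 -0.0879  0.0894  0.3522]
 [-0.1242  0.5892 -0.7984  0.9523]
 [ 0.0175 -0.8032 -0.5954  0.9081]
 [ 0.      0.      0.      1.    ]]
top 520.3912135336674 520.3912135336674 322.81532112117685 206.0909877318716
[[-0.0034 -0.9968  0.0801  0.3322]
 [-1.      0.0028 -0.0072  0.0107]
 [ 0.0069 -0.0801 -0.9968  1.9066]
 [ 0.      0.      0.      1.    ]]
337.6454837414672 [[ 0.3136 -0.9115 -0.266   0.2818]
 [-0.9495 -0.3012 -0.0875 -0.6185]
 [-0.0003  0.28   -0.96    0.373 ]
 [ 0.      0.      0.      1.    ]]
{'clock': 0.1, 'joints': array([ 1.1428,  0.4777,  0.0223,  1.5563, -0.0115,  1.1093, -0.0831]), 'qvel': array([ 0.002 , -0.0015,  0.0016, -0.0021, -0.0007,  0.    ,  0.0006]), 'tau': array([  0.0045, -59.7758,   1.614 , -28.1953,   0.0129,   0.0051,
         0.    ]), 'tcp_pos': array([ 0.2121, -0.6402,  0.2178]), 'orientation': array([-3.1   , -0.5001,  0.0006]), 'contact_force': array([-0.2008,  0.3253,  0.3961]), 'moment': array([-0.0067, -0.037 ,  0.0385]), 'gripper_force': 0.0, 'grip_width': 0.08558744667059709} 0.014
```

View pics/side0.png

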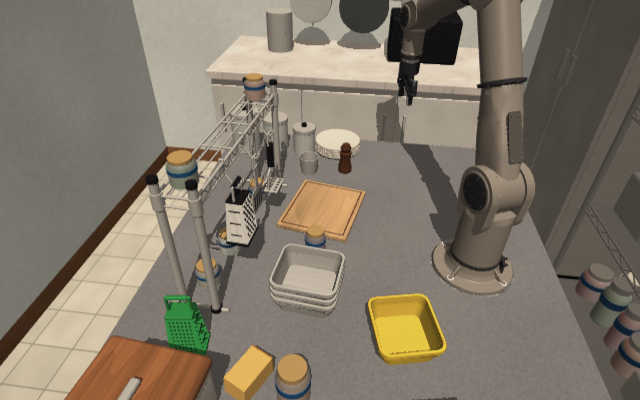

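View pics/top0.png

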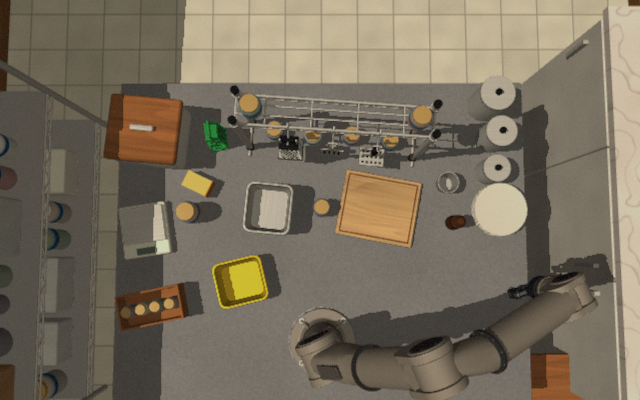

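The side view shows the pile of pans at (308,278), the jelly jar at (316,238), the board at (322,208) and the grater at (242,215) on the +y hook. In the top view the pan is at (268,208), the board at (380,208) and the rack's front post tops at about (232,121) and (436,135). Next I measure these and look at a crop of each view.

```bash
cat > h.py <<'E'
from bench import r
import cv2,numpy as np
from scipy.spatial.transform import Rotation as R
np.set_printoptions(precision=4,suppress=True)
def ray(n,uv,p=None):
    p=p or r.camera_params(n); T=p["world_from_camera"]
    d=T[:3,:3]@np.array([(uv[0]-p["cx"])/p["fx"],(uv[1]-p["cy"])/p["fy"],1.]); return T[:3,3],d
def onz(n,uv,z,p=None):
    c,d=ray(n,uv,p); return c+d*(z-c[2])/d[2]
def proj(n,X,p=None):
    p=p or r.camera_params(n); T=p["world_from_camera"]
    q=T[:3,:3].T@(np.asarray(X,float)-T[:3,3]); return np.array([p["fx"]*q[0]/q[2]+p["cx"],p["fy"]*q[1]/q[2]+p["cy"]])
def tri(n1,a,n2,b):
    c1,d1=ray(n1,a);c2,d2=ray(n2,b)
    t=np.linalg.lstsq(np.c_[d1,-d2],c2-c1,rcond=None)[0]
    p,q=c1+d1*t[0],c2+d2*t[1]; return (p+q)/2,np.linalg.norm(p-q)
E
python3 - <<'E'
from h import *
t=cv2.imread("pics/top0.png");s=cv2.imread("pics/side0.png")
c=lambda im,x0,y0,w,h,f:cv2.resize(im[y0:y0+h,x0:x0+w],None,fx=f,fy=f,interpolation=cv2.INTER_CUBIC)
cv2.imwrite("pics/tc.png",c(t,215,80,250,170,3.2)); cv2.imwrite("pics/sc.png",c(s,140,70,220,250,2.4))
hsv=cv2.cvtColor(t,cv2.COLOR_BGR2HSV)
m=cv2.inRange(hsv,(8,70,90),(25,255,255)); m[:,:335]=0;m[:,425:]=0;m[:165]=0;m[250:]=0
k=max(cv2.findContours(m,0,1)[0],key=cv2.contourArea)
P=np.array([onz("top",q,.018)[:2] for q in k[:,0].astype(float)],np.float32)
print("board",cv2.minAreaRect(P),cv2.minAreaRect(k))
# pan: bright low-sat
m=cv2.inRange(hsv,(0,0,120),(180,50,255)); z=np.zeros_like(m); z[175:242,236:300]=m[175:242,236:300]
z=cv2.morphologyEx(z,cv2.MORPH_CLOSE,np.ones((3,3)))
k=max(cv2.findContours(z,0,1)[0],key=cv2.contourArea)
P=np.array([onz("top",q,.115)[:2] for q in k[:,0].astype(float)],np.float32)
print("pan",cv2.minAreaRect(P),cv2.minAreaRect(k))
# post caps
m=(hsv[...,2]<45).astype(np.uint8); z=np.zeros_like(m); z[80:150,225:450]=m[80:150,225:450]
n,l,st,ce=cv2.connectedComponentsWithStats(z)
for a,b in zip(st[1:],ce[1:]):
    if a[4]>15: print(a,b,onz("top",b,.4))
E
```

```text
board ((0.4773770570755005, -0.20425964891910553), (0.2820785641670227, 0.2420848309993744), 79.14703369140625) ((378.2283020019531, 207.94906616210938), (77.83119201660156, 66.15958404541016), 10.619654655456543)
pan ((0.470666766166687, 0.18912683427333832), (0.22907079756259918, 0.21826757490634918), 0.015964077785611153) ((267.5, 208.0), (66.0, 63.0), 90.0)
[231  86   8   9  54] [234.2963  89.8148] [0.7986 0.2602 0.4   ]
[434 100   8   9  53] [437.5094 103.6792] [ 0.756  -0.3402  0.4   ]
[228 116   8   9  52] [231.6731 119.6346] [0.7091 0.2669 0.4   ]
[432 129   9  10  55] [436.2    133.4182] [ 0.6669 -0.3345  0.4   ]
[279 135  19  15 212] [288.0189 142.6179] [0.6403 0.1012 0.4   ]
```

View pics/tc.png

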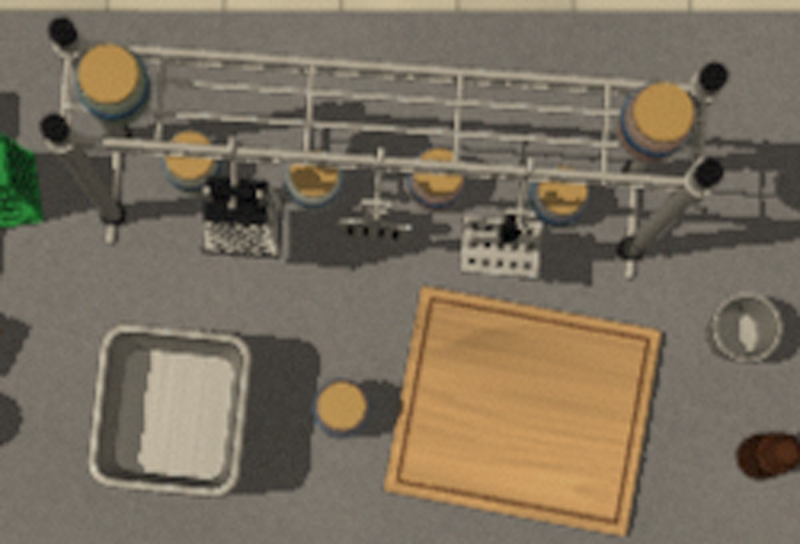

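View pics/sc.png

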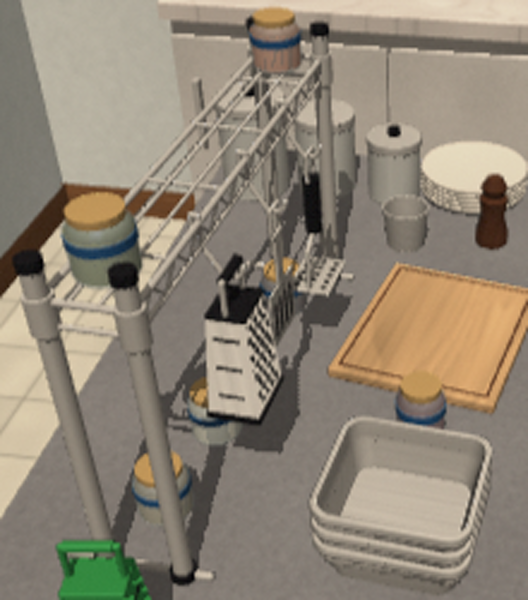

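The crops show the pan mouth centred near (171,409) in the top crop, with its rim corners clear and its yaw a few degrees negative. The grater hangs on the left (+y) hook at crop (241,215), and the caps of the front posts fit the 600 mm spacing. Now I take a tighter pan fit and work out the first move.

```bash
python3 - <<'E'
from h import *
t=cv2.imread("pics/top0.png")
hsv=cv2.cvtColor(t,cv2.COLOR_BGR2HSV)
for th in (140,150,160):
    m=cv2.inRange(hsv,(0,0,th),(180,60,255)); z=np.zeros_like(m); z[178:240,240:297]=m[178:240,240:297]
    n,l,st,ce=cv2.connectedComponentsWithStats(z); 
    ks=[i for i in range(1,n) if st[i,4]>25]
    k=np.argwhere(np.isin(l,ks))[:,::-1].astype(float)
    P=np.array([onz("top",q,.115)[:2] for q in k],np.float32)
    print("pan",th,cv2.minAreaRect(P))
a,b=np.array([.7091,.2669]),np.array([.6669,-.3345])
o=(a+b)/2; y=(a-b)/np.linalg.norm(a-b); x=np.array([y[1],-y[0]])
print("rack",o,np.degrees(np.arctan2(x[1],x[0])))
for c in [(105,143),(690,183)]:
    w=onz("top",np.array(c)/3.2+[215,80],.365)[:2]-o; print("rim x,y",w@x,w@y)
cap=[(204,182),(268,182),(204,222),(268,224)]
for c in cap:
    w=onz("top",np.array(c)/3.2+[215,80],.27); print("cap?",w,(w[:2]-o)@x,(w[:2]-o)@y)
for c in [(204,252),(276,255)]:
    w=onz("top",np.array(c)/3.2+[215,80],.13); print("front bottom",w,(w[:2]-o)@x,(w[:2]-o)@y)
print("jelly",onz("top",(322,207),.085))
for s in(-.14,0,.14): print("hook",s,o-.028*x+s*y)
s=r.get_obs(); M=R.from_rotvec(s["orientation"]).as_matrix(); print(M)
E
```

```text
pan 140 ((0.4714874029159546, 0.1899169385433197), (0.16011705994606018, 0.17686130106449127), 84.09980010986328)Traceback (most recent call last):
  File "<stdin>", line 9, in <module>
  File "h.py", line 9, in onz
    c,d=ray(n,uv,p); return c+d*(z-c[2])/d[2]
        ~~~^^^^^^^^
  File "h.py", line 6, in ray
    p=p or r.camera_params(n); T=p["world_from_camera"]
           ~~~~~~~~~~~~~~~^^^
ValueError: time passes only in moves, steps and waits
```

```bash
sed -i 's/^def ray/import functools\n@functools.lru_cache\ndef cp(n): return r.camera_params(n)\ndef ray/; s/p or r.camera_params(n)/p or cp(n)/' h.py; python3 - <<'E'
from h import *
a,b=np.array([.7091,.2669]),np.array([.6669,-.3345])
o=(a+b)/2; y=(a-b)/np.linalg.norm(a-b); x=np.array([y[1],-y[0]])
print("rack",o,np.degrees(np.arctan2(x[1],x[0])))
for c in [(105,143),(690,183)]:
    w=onz("top",np.array(c)/3.2+[215,80],.365)[:2]-o; print("rim x,y",w@x,w@y)
for c in [(204,182),(268,182),(204,222),(268,224)]:
    w=onz("top",np.array(c)/3.2+[215,80],.27); print("cap?",w,(w[:2]-o)@x,(w[:2]-o)@y)
for c in [(204,252),(276,255)]:
    w=onz("top",np.array(c)/3.2+[215,80],.13); print("front bottom",w,(w[:2]-o)@x,(w[:2]-o)@y)
print("jelly",onz("top",(322,207),.085))
for s in(-.14,0,.14): print("hook",s,o-.028*x+s*y)
s=r.get_obs(); M=R.from_rotvec(s["orientation"]).as_matrix(); print(M)
yw=np.radians(-5.9); px,py=np.array([np.cos(yw),np.sin(yw)]),np.array([-np.sin(yw),np.cos(yw)])
g=np.array([.4715,.19])+.0773*py; print("pinch",g, M.T@(np.r_[g,.13]-s["tcp_pos"]), np.degrees(np.arctan2(M[0,1],-M[1,1])))
E
```

```text
rack [ 0.688  -0.0338] -4.013843050371668
rim x,y -0.0037864685705877293 0.25842612896718653
rim x,y -0.00436567152944178 -0.2927123287306634
cap? [0.6855 0.1386 0.27  ] -0.014580273857596153 0.17178519498089448
cap? [0.6854 0.0749 0.27  ] -0.0102397286404237 0.10820366835855637
cap? [0.6452 0.1384 0.27  ] -0.05479690459595981 0.168825998347847
cap? [0.643  0.0748 0.27  ] -0.05248333139311055 0.1052259896981187
front bottom [0.6392 0.1493 0.13  ] -0.0614886611440463 0.1792029345817609
front bottom [0.6358 0.0717 0.13  ] -0.05948843396155923 0.10158644770233814
jelly [0.4754 0.0004 0.085 ]
hook -0.14 [ 0.6503 -0.1715]
hook 0 [ 0.6601 -0.0318]
hook 0.14 [0.6699 0.1078]
[[ 0.9493  0.3144 -0.0006]
 [ 0.3144 -0.9493  0.0015]
 [-0.0001 -0.0016 -1.    ]]
pinch [0.4794 0.2669] [ 0.5391 -0.7769  0.0889] 18.326804806513575
```

Request:
move_arm(rows=[4.6, -3.6, -0.5, 3, 9.2, -7.3, -1, 6, 13.8, -10.9, -1.5, 9, 18.4, -14.6, -2, 12, 23, -18.2, -2.5, 15, 27.6, -21.9, -3, 18, 32.2, -25.5, -3, 21, 36.8, -29.2, -3, 24, 41.2, -32.8, -3, 24.2, 41.2, -32.8, -3, 24.2], fingers=0.6)

```text
clock: 1.35
tcp_pos: [0.5026, -0.1944, 0.2484]
orientation: [-3.136, 0.147, -0.001]
contact_force: [0.3, -1.3, -0.2]
grip_width: 0.0514
gripper_force: 0.0
```

Request:
move_arm(rows=[-0.8, -5.5, 0, 0, -1.6, -11, 0, 0, -2.5, -16.5, 0, 0, -3.3, -22, 0, 0, -4.2, -27.5, 0, 0, -5, -33, 0, 0, -6, -38.5, 1, 0, -6.6, -42.5, 2, 0, -7, -45.6, 4, 0, -7, -45.6, 5, 0])

```text
clock: 2.6
tcp_pos: [0.4763, 0.2623, 0.1973]
orientation: [3.138, -0.156, -0.003]
contact_force: [0.3, -1.1, -0.3]
grip_width: 0.0515
gripper_force: 0.0
```

```bash
python3 - <<'E'
from h import *
p=r.camera_params("wrist"); s=r.get_obs(); im=r.grab_frame("wrist"); cv2.imwrite("pics/w1.png",im)
import pickle; pickle.dump((p,s),open("w1.pkl","wb")); 
print(s["tcp_pos"],s["orientation"],s["contact_force"])
yw=np.radians(-5.9); py=np.array([-np.sin(yw),np.cos(yw)])
g=np.array([.4715,.19])
for d in(.081,.0735,-.0735,-.081): print(d,proj("w",np.r_[g+d*py,.115],p))
E
```

```text
[0.4763 0.2623 0.1973] [ 3.1377 -0.1559 -0.0028] [ 0.3082 -1.0956 -0.348 ]
0.081 [313.9022 198.9744]
0.0735 [324.1199 199.    ]
-0.0735 [524.1723 199.5019]
-0.081 [534.3681 199.5274]
```

View pics/w1.png

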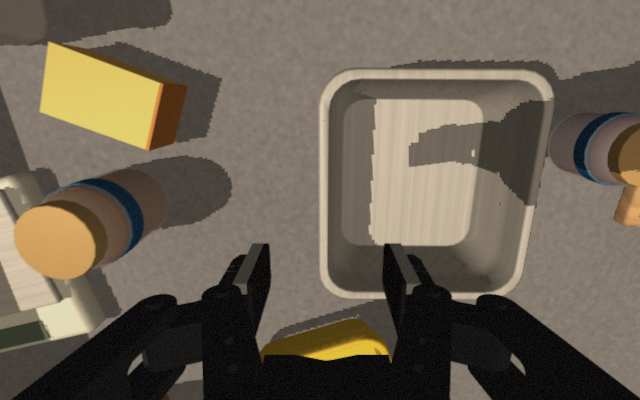

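The wrist view shows the pan rim from (320,199) on the left to about (538,199) on the right, with the top edge at row 69 and the bottom edge at row 298. It sits about 5 mm nearer -y than the top view gave, so I back-project it to check.

```bash
python3 - <<'E'
from h import *
import pickle; p,s=pickle.load(open("w1.pkl","rb")); im=cv2.imread("pics/w1.png")
g=cv2.GaussianBlur(im,(3,3),0).max(2)
L,Rr=[],[]
for v in (120,140,160,180,200,220):
    row=g[v].astype(int); gr=np.gradient(row.astype(float))
    a=305+np.argmax(gr[305:328]); b=515+np.argmin(gr[515:560])
    L.append(onz("w",(a,v),.115,p));Rr.append(onz("w",(b,v),.115,p)); print(v,a,b,L[-1][:2],Rr[-1][:2],np.linalg.norm(L[-1]-Rr[-1]))
T=np.array([onz("w",(u,69),.115,p)[:2] for u in(380,430,500)]);B=np.array([onz("w",(u,298),.115,p)[:2] for u in(350,430,500)]);print(T,B)
M=R.from_rotvec(s["orientation"]).as_matrix(); print(M[:2,:2])
E
```

```text
120 319 551 [0.5358 0.2609] [0.5198 0.1022] 0.1594563529864582
140 319 547 [0.5222 0.2623] [0.5063 0.1038] 0.1592980102103242
160 319 551 [0.5082 0.2638] [0.4917 0.0998] 0.1648214342938452
180 319 538 [0.4937 0.2653] [0.4778 0.1079] 0.15824205859794632
200 319 522 [0.4787 0.2669] [0.4637 0.1185] 0.1492274639631656
220 319 531 [0.4631 0.2686] [0.4472 0.1108] 0.15860857766364989
[[0.5644 0.2173]
 [0.5611 0.1845]
 [0.5565 0.1385]] [[0.3944 0.2509]
 [0.3879 0.1869]
 [0.3823 0.1309]]
[[ 0.9951 -0.0991]
 [-0.0991 -0.9951]]
```

Request:
move_arm(rows=[0.2, 0, 2, 0, 0.3, 0.1, 4, 0, 0.3, 0.1, 5, 0, 0.3, 0.1, 5, 0, 0.3, 0.1, 5, 0])

```text
clock: 3.28
tcp_pos: [0.4807, 0.2595, 0.1494]
orientation: [-3.137, 0.162, -0.002]
contact_force: [-0.3, 0.6, -0.3]
grip_width: 0.051
gripper_force: 0.0
```

Request:
move_arm(rows=[0, -0.3, 1, 0, 0, -0.35, 2, 0, 0, -0.35, 3, 0, 0, -0.35, 3.8, 0, 0, -0.35, 4.1, 0, 0, -0.35, 4.1, 0, 0, -0.35, 4.1, 0])

```text
clock: 4.15
tcp_pos: [0.4808, 0.2632, 0.1079]
orientation: [-3.137, 0.161, -0.001]
contact_force: [0.1, -0.1, 0.0]
grip_width: 0.0516
gripper_force: 0.0
```

Request:
move_arm(rows=[0, 0, 0, 0, 0, 0, 0, 0, 0, 0, 0, 0, 0, 0, 0, 0, 0, 0, 0, 0, 0, 0, 0, 0, 0, 0, 0, 0], fingers=0, newtons=50)

```text
clock: 5.03
tcp_pos: [0.4805, 0.263, 0.1076]
orientation: [3.137, -0.161, 0.0]
contact_force: [0.2, -0.7, 0.7]
grip_width: 0.0
gripper_force: 0.0
```

The fingers closed on nothing, so I look with the wrist camera.

```bash
python3 - <<'E'
from h import *
p=r.camera_params("wrist"); s=r.get_obs(); im=r.grab_frame("wrist"); im2=r.grab_frame("side")
a=cv2.resize(im,(480,300)); b=cv2.resize(im2[200:360,230:450],(413,300),interpolation=cv2.INTER_CUBIC)
cv2.imwrite("pics/w2.png",np.vstack([a,cv2.copyMakeBorder(b,0,0,0,67,cv2.BORDER_CONSTANT)]))
print(s["grip_width"],s["gripper_force"],r.tips_ahead,s["tcp_pos"])
E
```

```text
3.3120744770252816e-05 0.0 0.014 [0.4805 0.263  0.1076]
```

View pics/w2.png

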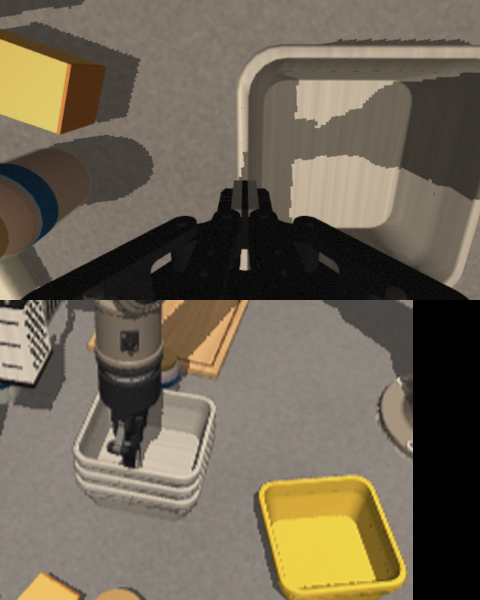

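The fingers seem centred on the rim but the reading shows no grip. I project the expected fingertip into the side view to check its height.

```bash
python3 - <<'E'
from h import *
p=cp("side")
for z in(.08,.094,.108,.12,.13): print(z,proj("side",[.4805,.263,z],p))
yw=np.radians(-5.9); py=np.array([-np.sin(yw),np.cos(yw)]);px=np.array([py[1],-py[0]])
for z in(.105,.115): print("rim",z,proj("side",np.r_[np.array([.473,.186])+.081*py,z],p))
im=r.grab_frame("side")[235:325,255:365]; cv2.imwrite("pics/s2.png",cv2.resize(im,None,fx=6,fy=6,interpolation=cv2.INTER_CUBIC))
E
```

```text
0.08 [299.3009 298.1393]
0.094 [299.2215 294.4259]
0.108 [299.1409 290.6529]
0.12 [299.0707 287.3703]
0.13 [299.0115 284.5999]
rim 0.105 [298.5887 292.5313]
rim 0.115 [298.527  289.8072]
```

View pics/s2.png

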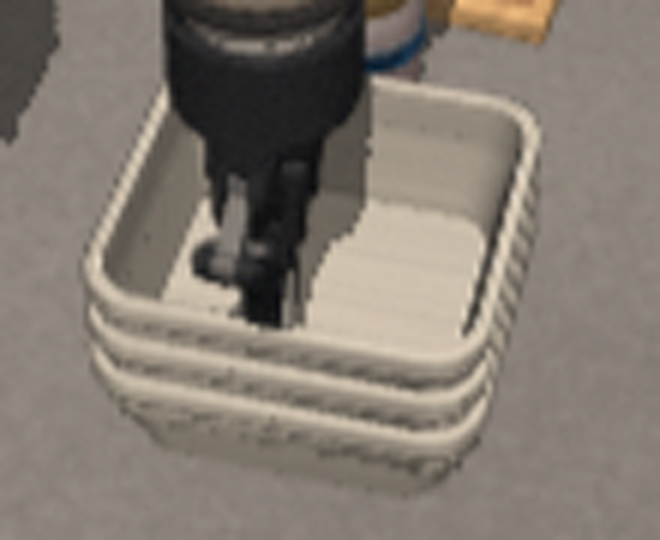

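Request:
move_arm(rows=[0, 0, -0.3, 0, 0, 0, -0.6, 0, 0, 0, -1, 0, 0, 0, -1, 0])

```text
clock: 5.68
tcp_pos: [0.4808, 0.2632, 0.1181]
orientation: [-3.137, 0.161, -0.001]
contact_force: [0.7, 0.3, -0.3]
grip_width: 0.0001
gripper_force: 0.0
```

```bash
python3 - <<'E'
from h import *
s=r.get_obs(); im=r.grab_frame("side")[235:325,255:365]; w=r.grab_frame("wrist")[200:400,220:440]
a=cv2.resize(im,(480,393),interpolation=cv2.INTER_CUBIC); b=cv2.resize(w,(320,291),interpolation=cv2.INTER_CUBIC)
cv2.imwrite("pics/s3.png",np.hstack([a,cv2.copyMakeBorder(b,0,102,0,0,cv2.BORDER_CONSTANT)]))
print(s["contact_force"],s["moment"],s["tcp_pos"],s["grip_width"],s["gripper_force"])
E
```

```text
[ 0.7187  0.277  -0.3114] [ 0.0299 -0.0272  0.0084] [0.4808 0.2632 0.1181] 0.00013387604353478814 0.0
```

View pics/s3.png

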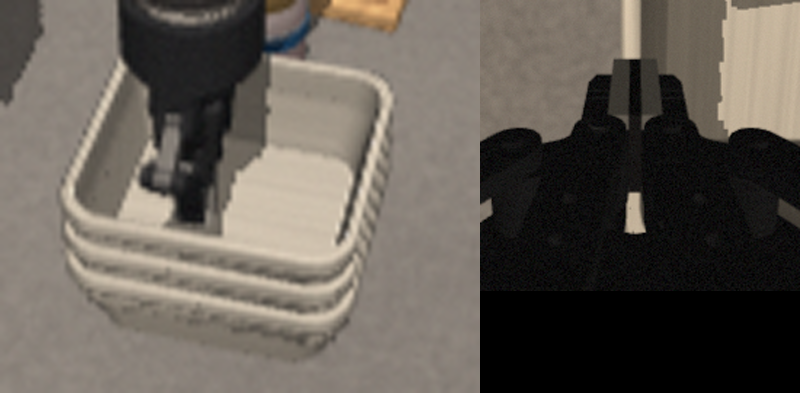

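The shut fingertips end above the rim, so they are really about 7 mm behind the reported TCP. I open the fingers, go about 2 cm lower than before and close again.

Request:
move_arm(rows=[0, 0, 0, 0, 0, 0, 0, 0, 0, 0, 0, 0, 0, 0, 0.6, 0, 0, 0, 1.2, 0, 0, 0, 1.8, 0, 0, 0, 2.4, 0, 0, 0, 2.9, 0, 0, 0, 2.9, 0], fingers=0.6)

```text
clock: 6.9
tcp_pos: [0.4802, 0.2629, 0.0881]
orientation: [3.137, -0.161, -0.001]
contact_force: [-0.3, -0.2, 0.2]
grip_width: 0.0509
gripper_force: 0.0
```

Request:
move_arm(rows=[0, 0, 0, 0, 0, 0, 0, 0, 0, 0, 0, 0, 0, 0, 0, 0, 0, 0, 0, 0, 0, 0, 0, 0, 0, 0, 0, 0], fingers=0)

```text
clock: 7.78
tcp_pos: [0.4808, 0.2634, 0.089]
orientation: [-3.137, 0.161, -0.001]
contact_force: [-0.9, -0.4, 5.8]
grip_width: 0.0058
gripper_force: 50.7
```

Request:
move_arm(rows=[0, 0, -0.3, 0, 0, 0, -0.8, 0, 0, 0, -1.6, 0, 0, 0, -2.6, 0, 0, 0, -3.8, 0, 0, 0, -5, 0, 0, 0, -6.5, 0, 0, 0, -8, 0, 0, 0, -9, 0, 0, 0, -9, 0], newtons=70)

```text
clock: 9.02
tcp_pos: [0.481, 0.2634, 0.1796]
orientation: [-3.137, 0.161, -0.002]
contact_force: [0.1, 0.6, -3.1]
grip_width: 0.0055
gripper_force: 70.6
```

```bash
python3 - <<'E'
from h import *
s=r.get_obs(); im=r.grab_frame("side")[150:330,210:400]; w=r.grab_frame("wrist")
a=cv2.resize(im,(475,450),interpolation=cv2.INTER_CUBIC); b=cv2.resize(w,(320,200),interpolation=cv2.INTER_AREA)
cv2.imwrite("pics/s4.png",np.hstack([a,cv2.copyMakeBorder(b,0,250,0,0,cv2.BORDER_CONSTANT)]))
print(s["contact_force"],s["moment"],s["tcp_pos"],s["grip_width"],s["gripper_force"],s["clock"])
E
```

```text
[ 0.1484  0.6219 -3.124 ] [ 0.1954 -0.0435  0.0254] [0.481  0.2634 0.1796] 0.00551089925567747 70.63879748195177 9.025
```

View pics/s4.png

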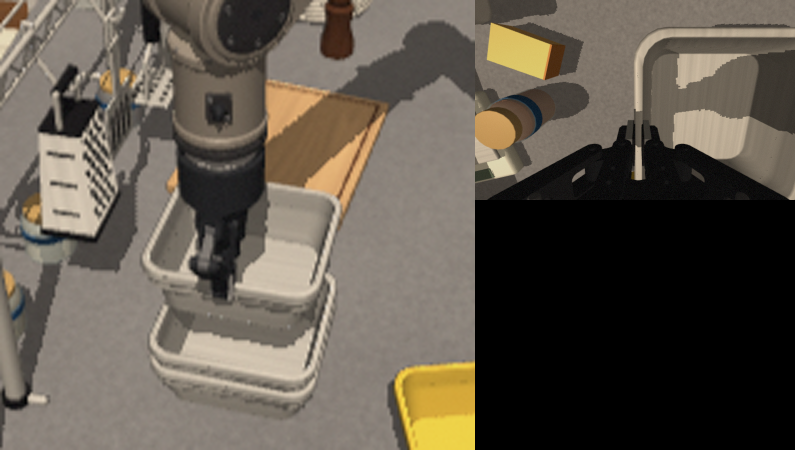

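The top pan is lifted alone and level (about 3 N), with the other two still nested. I carry it over to the board.

Request:
move_arm(rows=[0.2, 2, 0, 0, 0.6, 6, 0, 0, 1.2, 11, 0, 0, 1.7, 16, 0, 0, 2.3, 21, 0, 0, 2.8, 26, 0, 0, 3.4, 31, 0, 0, 3.8, 35.5, 0, 0, 4.1, 38, 0, 0, 4.2, 38.8, 0, 0])

```text
clock: 10.38
tcp_pos: [0.4811, -0.1299, 0.178]
orientation: [3.137, -0.168, -0.003]
contact_force: [0.5, 0.8, -3.1]
grip_width: 0.0055
gripper_force: 70.7
```

Request:
move_arm(rows=[0, 0, 1, 0, 0, 0, 3, 0, 0, 0, 5, 0, 0, 0, 7, 0, 0, 0, 8.5, 0, 0, 0, 9.5, 0, 0, 0, 10.2, 0, 0, 0, 10.8, 0, 0, 0, 11.2, 0, 0, 0, 11.2, 0])

```text
clock: 11.62
tcp_pos: [0.4825, -0.1272, 0.0665]
orientation: [-3.137, 0.161, 0.0]
contact_force: [0.6, 0.4, -2.9]
grip_width: 0.0052
gripper_force: 70.7
```

Request:
move_arm(rows=[0, 0, 0.3, 0, 0, 0, 0.6, 0, 0, 0, 0.75, 0, 0, 0, 0.85, 0, 0, 0, 0.9, 0, 0, 0, 0.9, 0])

```text
clock: 12.38
tcp_pos: [0.4827, -0.1271, 0.0577]
orientation: [-3.137, 0.161, -0.0]
contact_force: [-0.5, 1.3, -1.3]
grip_width: 0.0055
gripper_force: 71.0
```

Request:
move_arm(rows=[0, 0, 0.1, 0, 0, 0, 0.15, 0, 0, 0, 0.15, 0])

```text
clock: 12.75
tcp_pos: [0.4828, -0.1271, 0.0571]
orientation: [3.137, -0.161, 0.001]
contact_force: [-4.0, 1.5, 9.7]
grip_width: 0.0056
gripper_force: 72.5
```

Now firmly on the board, so I release. The fingers open just enough to clear the rim, then I rise.

Request:
move_arm(rows=[0, 0, 0, 0, 0, 0, 0, 0, 0, 0, 0, 0, 0, 0, 0, 0, 0, 0, 0, 0], fingers=0.45)

```text
clock: 13.38
tcp_pos: [0.4826, -0.1273, 0.056]
orientation: [3.137, -0.161, -0.0]
contact_force: [-0.1, 0.2, -0.6]
grip_width: 0.0385
gripper_force: 0.0
```

Request:
move_arm(rows=[0, 0, -1, 0, 0, 0, -3, 0, 0, 0, -6, 0, 0, 0, -10, 0, 0, 0, -15, 0, 0, 0, -20, 0, 0, 0, -20, 0])

```text
clock: 14.25
tcp_pos: [0.4851, -0.1275, 0.261]
orientation: [3.136, -0.161, 0.014]
contact_force: [0.3, 0.2, -0.9]
grip_width: 0.0385
gripper_force: 0.0
```

```bash
python3 - <<'E'
from h import *
s=r.get_obs(); print(s["tcp_pos"],s["orientation"],s["joints"],s["contact_force"],s["clock"])
p=r.camera_params("wrist"); w=r.grab_frame("wrist"); t=r.grab_frame("top"); sd=r.grab_frame("side")
cv2.imwrite("pics/w5.png",w);cv2.imwrite("pics/t5.png",t);cv2.imwrite("pics/sd5.png",sd)
import pickle; pickle.dump((p,s),open("w5.pkl","wb")); print(p["world_from_camera"])
h=cv2.cvtColor(t,cv2.COLOR_BGR2HSV); m=cv2.inRange(h,(0,0,145),(180,60,255)); m[:178]=0;m[245:]=0;m[:,:330]=0;m[:,425:]=0
n,l,st,ce=cv2.connectedComponentsWithStats(m); print(st[1:][st[1:,4]>15])
k=np.argwhere(np.isin(l,[i for i in range(1,n) if st[i,4]>15]))[:,::-1].astype(float)
print(cv2.minAreaRect(np.array([onz("top",q,.083)[:2] for q in k],np.float32)))
E
```

```text
[ 0.4851 -0.1275  0.261 ] [ 3.1359 -0.1611  0.0139] [ 0.3841  0.1602 -0.2813  1.9014  0.0514  1.0779 -1.5912] [ 0.2706  0.2293 -0.8617] 14.25
[[-0.1033 -0.9574 -0.2696  0.5567]
 [-0.9947  0.0999  0.0262 -0.1349]
 [ 0.0019  0.2709 -0.9626  0.4169]
 [ 0.      0.      0.      1.    ]]
[[395 185   9   9  25]
 [391 194   6  34  91]
 [391 205  12  29  59]]
((0.46724337339401245, -0.26287776231765747), (0.03721894323825836, 0.17115172743797302), 83.92599487304688)
```

The pan is released. The rows cannot tilt the tool directly, so I check in free space above whether stretching past reach leans it.

Request:
move_arm(rows=[0, 0, -6, 0, 0, 0, -12, 0, 0, 0, -18, 0, 0, 0, -24, 0, 0, 0, -30, 0, 0, 0, -36, 0, 0, 0, -42, 0, 0, 0, -48, 0, 0, 0, -54, 0, 0, 0, -60, 0], fingers=1)

```text
clock: 15.65
tcp_pos: [0.4879, -0.1301, 0.6533]
orientation: [3.128, -0.162, 0.034]
contact_force: [0.5, -1.0, -0.4]
grip_width: 0.0853
gripper_force: 0.0
```

```bash
python3 - <<'E'
from h import *
s=r.get_obs(); print(s["tcp_pos"],s["joints"],s["qvel"],s["clock"]); print(R.from_rotvec(s["orientation"]).as_matrix(),r.tips_ahead,s["grip_width"])
E
```

```text
[ 0.4879 -0.1301  0.6533] [-0.4772  0.0823  0.7008  1.1525 -0.0504  1.9027 -1.4702] [-1.6664  0.0052  1.9316 -0.1022 -0.1508  0.081   0.2044] 15.65
[[ 0.9944 -0.1037  0.0213]
 [-0.1035 -0.9946 -0.0103]
 [ 0.0222  0.0081 -0.9997]] 0.014 0.0852736219288817
```

Request:
move_arm(rows=[0, 0, -6, 0, 0, 0, -12, 0, 0, 0, -18, 0, 0, 0, -24, 0])

```text
clock: 16.15
tcp_pos: [0.4916, -0.1306, 0.6981]
orientation: [3.109, -0.159, 0.165]
contact_force: [0.6, -0.7, 0.3]
grip_width: 0.0856
gripper_force: 0.0
```

```bash
python3 - <<'E'
from h import *
s=r.get_obs(); print(s["tcp_pos"],s["joints"],s["qvel"],s["clock"]); print(R.from_rotvec(s["orientation"]).as_matrix(),r.tips_ahead,s["grip_width"])
E
```

```text
[ 0.4916 -0.1306  0.6981] [-0.8767  0.0897  1.1758  1.0823 -0.09    1.9147 -1.4149] [-0.3063  0.007   0.3606 -0.0231 -0.01    0.0009  0.0298] 16.15
[[ 0.9892 -0.1031  0.104 ]
 [-0.1005 -0.9945 -0.0294]
 [ 0.1065  0.0186 -0.9941]] 0.014 0.08561957546297877
```

Request:
move_arm(rows=[0, 0, -6, 0, 0, 0, -12, 0, 0, 0, -18, 0, 0, 0, -24, 0, 0, 0, -30, 0, 0, 0, -36, 0])

```text
clock: 16.9
tcp_pos: [0.5038, -0.1322, 0.7236]
orientation: [3.106, -0.117, 0.254]
contact_force: [1.0, -2.7, -1.1]
grip_width: 0.0853
gripper_force: 0.0
```

Request:
move_arm(rows=[0, 0, 4, 0, 0, 0, 8, 0, 0, 0, 12, 0, 0, 0, 16, 0])

```text
clock: 17.4
tcp_pos: [0.5305, -0.132, 0.566]
orientation: [3.103, -0.109, 0.257]
contact_force: [0.1, -0.1, 0.8]
grip_width: 0.0856
gripper_force: 0.0
```

```bash
python3 - <<'E'
from h import *
s=r.get_obs(); print(s["tcp_pos"],s["joints"],s["qvel"],s["clock"]); print(R.from_rotvec(s["orientation"]).as_matrix())
E
```

```text
[ 0.5305 -0.132   0.566 ] [-0.9071 -0.0238  1.0344  1.428   0.0312  1.5587 -1.5099] [-0.0032 -0.0341 -0.0209  0.6971  0.0347 -0.6802 -0.0378] 17.4
[[ 0.9839 -0.0719  0.1635]
 [-0.0676 -0.9972 -0.0321]
 [ 0.1653  0.0205 -0.986 ]]
```

The lean persists once it is made. Pushing outward tilts the tool far more effectively than pushing up, so I go out at z ≈ 0.57, which clears the rack and its jars.

Request:
move_arm(rows=[5.9, 0, 1, 0, 11.8, 0, 2, 0, 17.7, 0, 3, 0, 23.6, 0, 4, 0, 29.5, 0, 5, 0, 35.4, 0, 6, 0, 41.3, 0, 7, 0, 47.2, 0, 8, 0, 53, 0, 9, 0])

```text
clock: 18.52
tcp_pos: [0.8937, -0.1583, 0.5079]
orientation: [-3.117, 0.116, -0.292]
contact_force: [-0.6, 0.1, -0.5]
grip_width: 0.0855
gripper_force: 0.0
```

```bash
python3 - <<'E'
from h import *
s=r.get_obs(); print(s["tcp_pos"],s["joints"],s["qvel"],s["clock"]); print(R.from_rotvec(s["orientation"]).as_matrix())
E
```

```text
[ 0.8937 -0.1583  0.5079] [ 0.0135  1.0011  1.453   0.2435 -1.3656  1.9147 -1.3767] [-0.0408  0.0917  0.0376 -0.0112 -0.1194  0.0029 -0.0267] 18.525
[[ 0.9799 -0.0731  0.1859]
 [-0.0747 -0.9972  0.0017]
 [ 0.1852 -0.0156 -0.9826]]
```

Request:
move_arm(rows=[3.7, 0, -4.4, 0, 7.4, 0, -8.8, 0, 11.1, 0, -13.2, 0, 14.8, 0, -17.6, 0, 18.5, 0, -22, 0, 22.2, 0, -26.4, 0])

```text
clock: 19.27
tcp_pos: [0.8764, -0.1394, 0.5788]
orientation: [-3.098, 0.102, -0.415]
contact_force: [0.3, -0.3, 0.6]
grip_width: 0.0854
gripper_force: 0.0
```

```bash
cat > st.py <<'E'
from h import *
s=r.get_obs(); print(s["tcp_pos"],s["joints"],s["clock"]); M=R.from_rotvec(s["orientation"]).as_matrix(); print(M, "tilt",np.degrees(np.arccos(-M[2,2])),s["contact_force"])
E
python3 st.py
```

```text
[ 0.8764 -0.1394  0.5788] [-0.0075  0.9213  1.4542  0.242  -1.366   1.9152 -1.3901] 19.275
[[ 0.9627 -0.0629  0.2633]
 [-0.0665 -0.9978  0.005 ]
 [ 0.2624 -0.0223 -0.9647]] tilt 15.271334665360468 [ 0.3373 -0.346   0.6118]
```

Request:
move_arm(rows=[1.5, 0, -6, 0, 3, 0, -12, 0, 4.5, 0, -18, 0, 6, 0, -24, 0])

```text
clock: 19.77
tcp_pos: [0.8422, -0.1376, 0.667]
orientation: [-3.068, 0.102, -0.573]
contact_force: [-0.5, 0.5, 0.1]
grip_width: 0.0854
gripper_force: 0.0
```

Request:
move_arm(rows=[2, 0, -6, 0, 4, 0, -12, 0, 6, 0, -18, 0, 8, 0, -24, 0])

```text
clock: 20.27
tcp_pos: [0.8024, -0.1362, 0.7456]
orientation: [-3.032, 0.1, -0.717]
contact_force: [-0.2, -0.1, 0.8]
grip_width: 0.0852
gripper_force: 0.0
```

```bash
python3 st.py
```

```text
[ 0.8024 -0.1362  0.7456] [-0.0122  0.7229  1.4542  0.242  -1.366   1.9152 -1.3952] 20.275
[[ 0.8921 -0.0569  0.4483]
 [-0.068  -0.9977  0.0085]
 [ 0.4468 -0.0381 -0.8938]] tilt 26.640222606461787 [-0.1599 -0.1171  0.8388]
```

The lean is 26.6° and growing. I fit a simple kinematic model to the logged poses to find which lean suits both the unhooking and the placing.

```bash
cat > fk.py <<'E'
from h import *
from scipy.optimize import least_squares
lo=np.array([-2.96,-.34,-1.41,.24,-1.37,.17,-2.96]);hi=np.array([2.96,2.1,1.46,2.44,4.51,1.92,2.96])
def fk(q,L):
    h,a,b,c=L; Rt=R.identity(); p=np.array([0,0,h])
    for i,(ax,l) in enumerate(zip("zyzyzyz",(0,a,0,b,0,c,0))):
        Rt=Rt*R.from_euler(ax,q[i]); p=p+Rt.apply([0,0,l])
    return p,Rt
S=[([1.1428,.4777,.0223,1.5563,-.0115,1.1093,-.0831],[.2121,-.6402,.2178]),
([.3841,.1602,-.2813,1.9014,.0514,1.0779,-1.5912],[.4851,-.1275,.261]),
([-.8767,.0897,1.1758,1.0823,-.09,1.9147,-1.4149],[.4916,-.1306,.6981]),
([-.9071,-.0238,1.0344,1.428,.0312,1.5587,-1.5099],[.5305,-.132,.566]),
([.0135,1.0011,1.453,.2435,-1.3656,1.9147,-1.3767],[.8937,-.1583,.5079]),
([-.0122,.7229,1.4542,.242,-1.366,1.9152,-1.3952],[.8024,-.1362,.7456])]
f=lambda v:np.concatenate([fk(np.array(q)+np.r_[v[4],0,0,0,0,0,0],v[:4])[0]-p for q,p in S])
s=least_squares(f,[.36,.42,.4,.3,0]); L=s.x[:4]; OFF=s.x[4]
def FK(q): q=np.array(q,float); q[0]+=OFF; return fk(q,L)
def ik(p,Rt,q0):
    g=lambda q:np.r_[(FK(q)[0]-p)*10,(FK(q)[1].inv()*Rt).as_rotvec()*2,1e-3*(q-q0)]
    x=least_squares(g,np.clip(q0,lo+1e-3,hi-1e-3),bounds=(lo,hi)); return x.x,np.abs(g(x.x)[:6]).max()
E
python3 - <<'E'
from fk import *
print(s.x,np.abs(s.fun).max())
q=S[-1][0]; o=r.get_obs(); print(FK(q)[1].as_matrix(),R.from_rotvec(o["orientation"]).as_matrix())
for th in (30,40,45,50,55,60):
  t=np.radians(th); 
  for nm,P,yw in(("grater",[.665,.108,.26],-4),("pan",[.4757,-.2046,.152],-4),("panhi",[.4757,-.2046,.33],-4),("pan2",[.4757,-.2046,.152],-25)):
    y=np.radians(yw); Rt=R.from_euler("z",y)*R.from_euler("y",np.pi-t)
    p=np.array(P)+.026*Rt.as_matrix()[:,2]
    for off in(0,):
      A=Rt
      best=min((ik(p,A*R.from_euler("z",fl),np.array(q0))+(fl,) for q0 in ([.1,.2,0,1.9,0,1.,0],o["joints"],[.1,-.2,0,2.3,0,.4,0],[-.9,0,1,1.5,0,1.2,-1.5]) for fl in(0,np.pi)),key=lambda b:b[1])
      print(th,nm,round(best[1],4),best[0])
E
```

```text
[ 1.9098  0.0531  0.3005  1.5374 -0.4088] 0.8398240378652955
[[-0.3443 -0.8456  0.408 ]
 [-0.9381  0.2923 -0.186 ]
 [ 0.038  -0.4468 -0.8938]] [[ 0.8921 -0.0569  0.4483]
 [-0.068  -0.9977  0.0085]
 [ 0.4468 -0.0381 -0.8938]]
30 grater 0.071 [ 2.2958  2.1     0.0008  0.7329 -0.8094  0.6561 -0.4543]
30 pan 0.3542 [-1.4387  2.1     0.0001  0.8862  1.122   0.3896 -2.8588]
30 panhi 0.0788 [-2.2112  2.1    -0.0009  0.2646  0.3003  1.1951  0.4261]
30 pan2 0.3279 [-2.96    2.1     0.052   1.1444  0.0058  0.2539 -2.96  ]
40 grater 0.3783 [-2.96    2.1     0.0417  0.9581 -0.3831  0.608  -2.96  ]
40 pan 0.6634 [-1.7307  2.1    -0.0001  0.8992  0.9391  0.4377  0.179 ]
40 panhi 0.3918 [-2.4231  2.1    -0.0004  0.3062  0.2443  1.2     0.2547]
40 pan2 0.6358 [ 2.5984  2.1     0.0001  1.0545 -0.5235  0.369   0.0101]
45 grater 0.5406 [-2.96    2.1    -0.1966  0.9078  0.1003  0.6376 -0.2216]
45 pan 0.8208 [-1.8523  2.1    -0.0001  0.896   0.8462  0.461   0.1541]
45 panhi 0.5556 [-2.4805  2.1     0.0009  0.3126  0.2255  1.2059 -2.9282]
45 pan2 0.7925 [ 2.8353  2.1     0.0003  1.0314 -0.2763  0.399  -0.
[... 186 characters left out ...]
 0.0008  0.3149  0.2123  1.2128 -2.9569]
50 pan2 0.9517 [ 2.9292  2.1     0.0008  1.006  -0.1807  0.432  -0.0074]
55 grater 0.8656 [-2.96    2.1    -0.1509  0.8731  0.0098  0.6806 -0.1571]
55 pan 1.1391 [-2.0517  2.1     0.      0.8806  0.6856  0.5073  0.1243]
55 panhi 0.887 [-2.5554  2.1    -0.0015  0.3148  0.2042  1.2207  0.1637]
55 pan2 1.1122 [ 2.9599  2.1     0.0031  0.9815 -0.1516  0.4636 -0.0078]
60 grater 1.0291 [-2.96    2.1    -0.1347  0.8574 -0.0199  0.7014 -0.1383]
60 pan 1.2996 [-2.1315  2.1    -0.0003  0.8701  0.6209  0.5303  0.1145]
60 panhi 1.0536 [-2.5832  2.1     0.0001  0.3129  0.193   1.2291  0.1482]
60 pan2 1.2737 [ 2.9598  2.1     0.0079  0.9585 -0.1552  0.4935 -0.0071]
```

The sign convention of the vertical joints is evidently flipped, so I refit.

```bash
sed -i 's/    h,a,b,c=L; Rt=R.identity()/    h,a,b,c=L; q=np.asarray(q)*[-1,1,-1,1,-1,1,-1]; Rt=R.identity()/; s/(0,a,0,b,0,c,0)/(0,0,a,0,b,0,c)/' fk.py; python3 - <<'E'
from fk import *
print(s.x,np.abs(s.fun).max()); print(s.fun.reshape(-1,3))
q=S[-1][0]; o=r.get_obs(); print(FK(q)[1].as_matrix(),R.from_rotvec(o["orientation"]).as_matrix())
E
```

```text
[0.3435 0.5055 0.4865 0.3595 0.0642] 0.028561969340632015
[[ 0.0151  0.013  -0.0022]
 [ 0.0166  0.0286 -0.0044]
 [-0.0086  0.0122  0.0041]
 [-0.0089  0.0148  0.0035]
 [-0.0078 -0.026  -0.0019]
 [ 0.0088 -0.0209  0.0009]]
[[ 0.1208  0.8859  0.4479]
 [ 0.9919 -0.125  -0.0203]
 [ 0.038   0.4468 -0.8938]] [[ 0.8921 -0.0569  0.4483]
 [-0.068  -0.9977  0.0085]
 [ 0.4468 -0.0381 -0.8938]]
```

```bash
python3 - <<'E'
from fk import *
o=r.get_obs()
for th in (35,40,45,50,55,60):
  t=np.radians(th); 
  for nm,P,yw in(("grater",[.665,.108,.26],-4),("pan",[.4757,-.2046,.152],-4),("panhi",[.4757,-.2046,.30],-4),("pan2",[.4757,-.2046,.152],-23)):
    Rt=R.from_euler("z",np.radians(yw))*R.from_euler("y",np.pi-t)*R.from_euler("z",np.pi/2)
    p=np.array(P)+.026*Rt.as_matrix()[:,2]
    b=min((ik(p,Rt,np.array(q0)) for q0 in ([.1,.2,0,1.9,0,1.,-1.5],o["joints"],[.1,-.2,0,2.3,0,.4,-1.5],[-.9,0,1,1.5,0,1.2,-1.5])),key=lambda b:b[1])
    print(th,nm,round(b[1],4),b[0])
E
```

```text
35 grater 0.0 [-1.0482  0.3087  0.8484  2.027  -0.1916  0.3185 -1.7067]
35 pan 0.0214 [ 1.1154  0.2168 -0.6289  2.4055 -1.37    0.17    0.2797]
35 panhi 0.0 [-0.77   -0.3299  1.1145  2.2838  0.1608  0.4345 -1.2926]
35 pan2 0.0958 [ 1.2251  0.2327 -0.9363  2.4121  1.4664  0.17   -2.96  ]
40 grater 0.0 [-1.1203  0.3099  0.9049  2.0899 -0.1765  0.1855 -1.7385]
40 pan 0.1252 [ 1.3647  0.2689 -0.8533  2.4055 -1.37    0.17    0.3451]
40 panhi 0.0 [-0.6933 -0.34    1.078   2.3418  0.0383  0.3186 -1.1485]
40 pan2 0.2384 [ 1.3409  0.2467 -1.0432  2.4146  1.4991  0.17   -2.96  ]
45 grater 0.0 [-1.3882  0.482   1.2477  2.1491 -1.37    0.1997 -0.6554]
45 pan 0.2106 [ 1.5569  0.3481 -1.014   2.4059 -1.37    0.17    0.4306]
45 panhi 0.0 [-0.317  -0.2189  0.8267  2.398  -0.8392  0.2956 -0.283 ]
45 pan2 0.3765 [ 1.4681  0.2733 -1.1575  2.4183  1.5438  0.17   -2.96  ]
50 grater 0.1248 [-1.4259  0.5039  1.2698  2.1501 -1.37    0.17   -0.6858]
50 pan 0.2727 [ 1.7021  0.4586 -1.1184  2.4064 -1.37    0.17    0.5436]
50 panhi 0.0199 [-0.2811 -0.2077  0.8388  2.44   -1.2631  0.3115  0.1648]
50 pan2 0.4612 [ 1.6952  0.5843 -1.41    2.4283  1.7821  0.3741 -2.96  ]
55 grater 0.2482 [-1.4832  0.5655  1.3245  2.1477 -1.37    0.17   -0.7434]
55 pan 0.3875 [ 1.8155  0.6074 -1.1775  2.4071 -1.37    0.17    0.6933]
55 panhi 0.1032 [-0.4734 -0.2343  1.057   2.44   -1.37    0.3319  0.323 ]
55 pan2 0.502 [ 1.7604  0.7632 -1.41    2.44    1.9984  0.3945 -2.96  ]
60 grater 0.3549 [-1.5398  0.6484  1.3772  2.1456 -1.37    0.17   -0.8219]
60 pan 0.5027 [ 1.9104  0.8008 -1.1995  2.4078 -1.37    0.17    0.8882]
60 panhi 0.1908 [-0.6841 -0.34    1.2612  2.44   -1.37    0.2851  0.401 ]
60 pan2 0.5044 [ 1.8078  0.9716 -1.41    2.44    2.1998  0.446  -2.96  ]
```

The model fits. A lean of about 35° suits both the hook and the pan, so I push up a little more.

Request:
move_arm(rows=[2.5, 0, -5.7, 0, 5, 0, -11.4, 0, 7.5, 0, -17, 0])

```text
clock: 20.65
tcp_pos: [0.7641, -0.1352, 0.8071]
orientation: [-2.998, 0.099, -0.835]
contact_force: [-0.1, 1.0, -0.4]
grip_width: 0.0852
gripper_force: 0.0
```

Request:
move_arm(rows=[2.5, 0, -5.7, 0, 5, 0, -11.4, 0, 7.5, 0, -17, 0])

```text
clock: 21.02
tcp_pos: [0.7216, -0.1351, 0.8647]
orientation: [-2.959, 0.098, -0.949]
contact_force: [-0.8, 0.3, -0.5]
grip_width: 0.0853
gripper_force: 0.0
```

```bash
python3 st.py
```

```text
[ 0.7216 -0.1351  0.8647] [-0.015   0.5666  1.4543  0.242  -1.366   1.9152 -1.3981] 21.025
[[ 0.8117 -0.0498  0.582 ]
 [-0.0696 -0.9975  0.0117]
 [ 0.5799 -0.0499 -0.8131]] tilt 35.59732132516806 [-0.7943  0.3124 -0.4942]
```

Request:
move_arm(rows=[-4.8, -2.3, 2.3, 0, -9.6, -4.7, 4.6, 0, -14.4, -7, 6.9, 0, -19.2, -9.3, 9.2, 0, -24, -11.7, 11.6, 0, -28.8, -14, 13.9, 0, -33.6, -16.3, 16.2, 0, -38.4, -18.7, 18.5, 0, -43.3, -21, 20.8, 0, -43.3, -21, 20.8, 0])

```text
clock: 22.28
tcp_pos: [0.5521, 0.0415, 0.5618]
orientation: [-2.958, 0.094, -0.948]
contact_force: [1.0, 0.3, 0.4]
grip_width: 0.0853
gripper_force: 0.0
```

```bash
python3 st.py
```

```text
[0.5521 0.0415 0.5618] [-0.9471 -0.323   0.4648  1.7723  0.44    1.1091 -2.1822] 22.275
[[ 0.8123 -0.0471  0.5813]
 [-0.0676 -0.9976  0.0137]
 [ 0.5793 -0.0505 -0.8136]] tilt 35.55484116578927 [1.0431 0.3166 0.3513]
```

Request:
move_arm(rows=[-3.2, -0.7, 3.1, 0, -6.3, -1.4, 6.2, 0, -9.5, -2, 9.3, 0, -12.7, -2.7, 12.3, 0, -15.8, -3.4, 15.4, 0, -19, -4.1, 18.5, 0, -22.2, -4.8, 21.6, 0, -22.2, -4.8, 21.6, 0, -22.2, -4.8, 21.6, 0])

```text
clock: 23.4
tcp_pos: [0.5023, 0.1054, 0.2631]
orientation: [-2.959, 0.098, -0.949]
contact_force: [0.2, 0.3, 0.1]
grip_width: 0.0856
gripper_force: 0.0
```

```bash
python3 st.py; python3 - <<'E'
from h import *
import pickle
p=r.camera_params("wrist"); s=r.get_obs(); im=r.grab_frame("wrist"); cv2.imwrite("pics/w6.png",im); pickle.dump((p,s),open("w6.pkl","wb"))
print(p["world_from_camera"])
o=np.array([.688,-.0338]);x=np.array([.9975,-.07]);y=np.array([.07,.9975])
for nm,a,b,z in(("capFL",-.051,.171,.27),("capFR",-.051,.109,.27),("botFL",-.06,.182,.13),("botFR",-.06,.098,.13),("hook",-.043,.14,.318)):
    print(nm,proj("w",np.r_[o+a*x+b*y,z],p))
E
```

```text
[0.5023 0.1054 0.2631] [-0.8082 -0.1401  0.268   2.3494  0.7578  0.4853 -2.7716] 23.4
[[ 0.8116 -0.0502  0.5821]
 [-0.07   -0.9975  0.0115]
 [ 0.58   -0.0501 -0.813 ]] tilt 35.60537772554006 [0.22   0.3355 0.0728]
[[-0.0509 -0.9419  0.3321  0.4718]
 [-0.9975  0.0644  0.0296  0.0981]
 [-0.0492 -0.3297 -0.9428  0.4307]
 [ 0.      0.      0.      1.    ]]
capFL [257.2169  19.6116]
capFR [356.4351  16.9978]
botFL [279.1806 141.0903]
botFR [362.6369 140.4977]
hook [296.9613 -74.359 ]
```

View pics/w6.png

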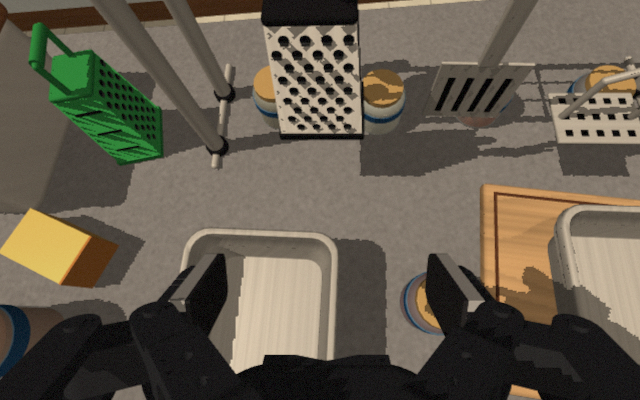

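The wrist view shows the grater's cap front at (265–358, 22) and its bottom at (281–362, 138), within about 2 mm of the estimate. The pan stands on the board at right, and the fingers line up. I approach in two stages.

Request:
move_arm(rows=[2, -0.1, 2.5, 0, 4.3, -0.3, 5, 0, 6.7, -0.4, 7.4, 0, 8.5, -0.5, 8.7, 0, 9.7, -0.6, 9.5, 0, 9.7, -0.6, 9.5, 0])

```text
clock: 24.2
tcp_pos: [0.6376, 0.1057, 0.2431]
orientation: [-2.957, 0.099, -0.952]
contact_force: [-0.5, -0.6, 0.3]
grip_width: 0.0856
gripper_force: 0.0
```

Request:
move_arm(rows=[0.7, 0, 0.5, 0, 1.4, -0.1, 1, 0, 2, -0.1, 1.5, 0, 2.5, -0.2, 1.8, 0, 2.8, -0.2, 2.1, 0, 2.8, -0.2, 2.1, 0])

```text
clock: 24.95
tcp_pos: [0.6709, 0.1059, 0.2399]
orientation: [-2.96, 0.098, -0.947]
contact_force: [-1.3, -0.5, -0.4]
grip_width: 0.0853
gripper_force: 0.0
```

```bash
python3 st.py
```

```text
[0.6709 0.1059 0.2399] [-0.6132  0.2151  0.313   2.0616  0.3841  0.3007 -2.2983] 24.95
[[ 0.8124 -0.0501  0.5809]
 [-0.0696 -0.9975  0.0113]
 [ 0.5789 -0.0496 -0.8139]] tilt 35.52438237928399 [-1.2696 -0.4768 -0.4304]
```

Request:
move_arm(rows=[0, 0, 0, 0, 0, 0, 0, 0, 0, 0, 0, 0, 0, 0, 0, 0, 0, 0, 0, 0, 0, 0, 0, 0], fingers=0, newtons=45)

```text
clock: 25.7
tcp_pos: [0.6709, 0.1066, 0.2404]
orientation: [-2.959, 0.097, -0.949]
contact_force: [-0.2, 2.8, 3.1]
grip_width: 0.0616
gripper_force: 48.0
```

Gripped at 61.6 mm. I lift 21 mm straight up, slowly.

Request:
move_arm(rows=[0.3, 0, -0.4, 0, 0.6, 0, -0.8, 0, 0.9, -0.1, -1.3, 0, 1.2, -0.1, -1.7, 0, 1.2, -0.1, -1.7, 0, 1.2, -0.1, -1.7, 0])

```text
clock: 26.45
tcp_pos: [0.6705, 0.106, 0.2608]
orientation: [-2.96, 0.098, -0.947]
contact_force: [0.2, 0.2, -2.0]
grip_width: 0.0614
gripper_force: 48.2
```

Request:
move_arm(rows=[-0.4, 0, -0.3, 0, -0.9, 0, -0.6, 0, -1.6, 0, -1.1, 0, -2.4, 0, -1.7, 0, -3.6, -0.1, -2.6, 0, -5, -0.1, -3.6, 0, -6.6, -0.1, -4.7, 0, -8.2, -0.2, -5.8, 0, -9.5, -0.2, -6.8, 0, -9.8, -0.2, -7, 0])

```text
clock: 27.7
tcp_pos: [0.5494, 0.1143, 0.2613]
orientation: [-2.959, 0.096, -0.948]
contact_force: [0.2, -0.4, -2.1]
grip_width: 0.0614
gripper_force: 48.4
```

```bash
python3 st.py; python3 - <<'E'
from h import *
im=r.grab_frame("side");cv2.imwrite("pics/sd7.png",im); t=r.grab_frame("top");cv2.imwrite("pics/t7.png",t)
s=r.get_obs(); M=R.from_rotvec(s["orientation"]).as_matrix()
G=s["tcp_pos"]-.026*M[:,2]; G=G+np.array([.012,0,0]); print("grater axis est",G)
# expected corners upright grater, +y face visible to side cam
b=np.array([G[0],G[1],G[2]-.132])
for nm,d in(("b+x",[.032,.042,0]),("b-x",[-.032,.042,0]),("c+x",[.022,.03,.14]),("c-x",[-.022,.03,.14])): print(nm,proj("side",b+d))
g=cv2.cvtColor(im,cv2.COLOR_BGR2GRAY); 
m=(g<45).astype(np.uint8); x0,y0=200,120; sub=m[y0:300,x0:340]
n,l,st,ce=cv2.connectedComponentsWithStats(sub)
for a,c in zip(st[1:],ce[1:]):
    if a[4]>12: print(a+[x0,y0,0,0,0],c+[x0,y0])
m=(g>185).astype(np.uint8)[y0:300,x0:340]; n,l,st,ce=cv2.connectedComponentsWithStats(m)
for i in range(1,n):
    if st[i,4]>60:
        k=np.argwhere(l==i)[:,::-1]; print("bright",st[i]+[x0,y0,0,0,0],cv2.minAreaRect(k.astype(np.float32)))
E
```

```text
[0.5494 0.1143 0.2613] [-0.7841 -0.0363  0.3085  2.2679  0.6928  0.4258 -2.6767] 27.7
[[ 0.8123 -0.0488  0.5812]
 [-0.069  -0.9975  0.0128]
 [ 0.5792 -0.0505 -0.8136]] tilt 35.54675826650004 [ 0.2456 -0.4056 -2.0578]
grater axis est [0.5472 0.1139 0.2827]
b+x [268.839  244.9186]
b-x [292.6884 247.291 ]
c+x [270.6439 200.0934]
c-x [288.2091 201.6685]
[302 123   5   4  15] [303.6667 124.3333]
[ 277  140   63   68 1240] [307.4105 174.3395]
[266 143   8  24 154] [269.7597 154.8506]
[270 188  10  15  66] [274.803  196.8333]
[269 241  24   6  48] [280.3958 243.3958]
[223 242  16   5  17] [230.5882 245.1765]
bright [202 162  15  15 100] ((9.4399995803833, 48.58000564575195), (6.600000381469727, 18.399999618530273), 36.869895935058594)
bright [200 163  22  26  70] ((8.180002212524414, 53.76000213623047), (7.999999046325684, 32.599998474121094), 36.869895935058594)
bright [306 195  28  10 178] ((119.573974609375, 79.2972640991211), (26.43290901184082, 8.217756271362305), 6.009006023406982)
bright [270 204  22  39 556] ((80.5, 103.0), (38.0, 21.0), 90.0)
bright [ 281  272   59   28 1125] ((110.16136169433594, 165.92681884765625), (56.575008392333984, 25.634754180908203), 5.856013774871826)
```

The grater is unhooked and hangs upright; its bottom edge at (269–293, 243) matches the prediction. Before carrying it over I check the pan's position and the reach over the pan.

```bash
python3 - <<'E'
from fk import *
import pickle
# pan from pre-grasp wrist frame: left rim outer edge of pan on board
p,_=pickle.load(open("w6.pkl","rb")); im=cv2.imread("pics/w6.png"); h=cv2.cvtColor(im,cv2.COLOR_BGR2HSV)
m=cv2.inRange(h,(0,0,90),(40,75,255)); bd=cv2.inRange(h,(8,90,60),(25,255,255))
for v in (215,225,240,260): print(v,"last board px before pan", [u for u in range(500,600) if bd[v,u]][-1:], )
for uv in((571,207),(551,240),(556,262)): print(uv,onz("w",uv,.083,p))
pc=np.array([.4757,-.2046]); yw=np.radians(-5.7); ax=np.array([np.cos(yw),np.sin(yw)]); ay=np.array([-ax[1],ax[0]])
for a,b in((.06,.081),(.0,.081),(-.04,.081),(.088,.05)): print("pred",(a,b),proj("w",np.r_[pc+a*ax+b*ay,.083],p))
t=cv2.imread("pics/t7.png"); h=cv2.cvtColor(t,cv2.COLOR_BGR2HSV); m=cv2.inRange(h,(0,0,140),(180,60,255)); m[:178]=0;m[245:]=0;m[:,:335]=0;m[:,425:]=0
n,l,st,ce=cv2.connectedComponentsWithStats(m); ks=[i for i in range(1,n) if st[i,4]>20]; print(st[ks])
k=np.argwhere(np.isin(l,ks))[:,::-1].astype(float); print("pan top",cv2.minAreaRect(np.array([onz("top",q,.083)[:2] for q in k],np.float32)))
# reach
o=r.get_obs(); M=R.from_rotvec(o["orientation"]); A=M*R.from_euler("z",-np.pi/2)
q=o["joints"]; print("FK err",FK(q)[0]-o["tcp_pos"])
e=FK(q)[0]-o["tcp_pos"]
for P in([.496,-.206,.26],[.496,-.206,.2],[.496,-.206,.13],[.48,-.206,.13]):
    q,err=ik(np.array(P)+e,A,q); print(P,round(err,4),q)
E
```

```text
215 last board px before pan [558]
225 last board px before pan [554]
240 last board px before pan [549]
260 last board px before pan [549]
(571, 207) [ 0.566  -0.1454  0.083 ]
(551, 240) [ 0.5328 -0.116   0.083 ]
(556, 262) [ 0.5107 -0.115   0.083 ]
pred (0.06, 0.081) [562.0739 228.9306]
pred (0.0, 0.081) [573.3119 289.6236]
pred (-0.04, 0.081) [581.5898 334.3304]
pred (0.088, 0.05) [588.1795 203.8209]
[[358 182  46  50 178]
 [370 189  27  29 530]]
pan top ((0.47877222299575806, -0.2022499144077301), (0.1604616343975067, 0.16281984746456146), 84.1494369506836)
FK err [-0.0041  0.0212 -0.0044]
[0.496, -0.206, 0.26] 0.0 [-0.8833 -0.34    1.2278  2.3189  0.094   0.3798 -1.2313]
[0.496, -0.206, 0.2] 0.0 [-0.5638  0.0606  1.1132  2.3787 -1.1253  0.445  -0.0639]
[0.496, -0.206, 0.13] 0.0234 [ 1.2384  0.2595 -0.7684  2.4139 -1.37    0.17    0.2878]
[0.48, -0.206, 0.13] 0.0225 [ 1.3449  0.2558 -0.852   2.44   -1.37    0.17    0.3133]
```

```bash
python3 - <<'E'
from fk import *
o=r.get_obs(); M=R.from_rotvec(o["orientation"]); A=M*R.from_euler("z",-np.pi/2); e=FK(o["joints"])[0]-o["tcp_pos"]
def go(q,P):
    g=lambda x:np.r_[(FK(x)[0]-P)*10,(FK(x)[1].inv()*A).as_rotvec()*3,2e-2*(x-q)]
    x=least_squares(g,np.clip(q,lo+1e-4,hi-1e-4),bounds=(lo,hi)).x; return x,FK(x)[0]-P,np.degrees((FK(x)[1].inv()*A).magnitude())
for x,y in((.48,-.2),(.496,-.2),(.51,-.2),(.51,-.185),(.51,-.21)):
    q=o["joints"]; P0=o["tcp_pos"]
    for f in np.linspace(.1,1,10): q,_,_=go(q,P0+f*(np.array([x,y,.26])-P0)+e)
    for z in np.linspace(.25,.13,13): q,d,a=go(q,np.array([x,y,z])+e)
    print(x,y,d*1000,round(a,2),q)
E
```

```text
0.48 -0.2 [-16.1623   9.735   51.9806] 3.79 [-1.1308 -0.34    1.46    2.44    0.4842  0.236  -1.6119]
0.496 -0.2 [-23.427   13.2462  54.9366] 3.52 [-1.1584 -0.34    1.46    2.44    0.6001  0.2229 -1.7485]
0.51 -0.2 [-30.1823  16.194   57.6577] 3.5 [-1.1806 -0.34    1.46    2.44    0.7054  0.2141 -1.8703]
0.51 -0.185 [-27.1342  13.4229  56.3965] 3.26 [-1.2137 -0.34    1.46    2.44    0.7413  0.2232 -1.9325]
0.51 -0.21 [-32.265   18.2039  58.5268] 3.72 [-1.1594 -0.34    1.46    2.44    0.683   0.2082 -1.831 ]
```

Placing in the pan at this lean is out of joint range. I will stand the grater upright on free counter first, straighten the tool, and re-grip it by the handle from above. I check the set-down spot.

```bash
cat > go.py <<'E'
from fk import *
def setup():
    o=r.get_obs(); M=R.from_rotvec(o["orientation"]); A=M*R.from_euler("z",-np.pi/2); e=FK(o["joints"])[0]-o["tcp_pos"]; return o,A,e
def go(q,P,A,w=3):
    g=lambda x:np.r_[(FK(x)[0]-P)*10,(FK(x)[1].inv()*A).as_rotvec()*w,2e-2*(x-q)]
    x=least_squares(g,np.clip(q,lo+1e-4,hi-1e-4),bounds=(lo,hi)).x; return x,FK(x)[0]-P,np.degrees((FK(x)[1].inv()*A).magnitude())
E
python3 - <<'E'
from go import *
o,A,e=setup(); M=R.from_rotvec(o["orientation"]).as_matrix()
for x,y in((.57,.03),(.585,.03),(.6,.03),(.585,.02)):
    q=o["joints"]; P0=o["tcp_pos"]
    for f in np.linspace(.1,1,10): q,_,_=go(q,P0+f*(np.array([x,y,.26])-P0)+e,A)
    q1=q
    for z in np.linspace(.25,.11,15): q,d,a=go(q,np.array([x,y,z])+e,A)
    print(x,y,d*1000,round(a,2),q, M.T@(np.array([x,y,.26])-P0)*100, M.T@np.array([0,0,-1.]))
t=cv2.imread("pics/top0.png"); 
# check free counter: gray texture at footprint
for X in([.545,-.015,0],[.545,.075,0],[.62,.075,0],[.62,-.015,0]): print(proj("top",X))
h=cv2.cvtColor(t,cv2.COLOR_BGR2HSV); u0,v0=np.min([proj("top",[.625,.08,0]),proj("top",[.54,-.02,0])],0).astype(int);u1,v1=np.max([proj("top",[.625,.08,0]),proj("top",[.54,-.02,0])],0).astype(int)
print(h[v0:v1:3,u0:u1:3,2]); print(h[v0:v1,u0:u1,1].max())
E
```

```text
0.57 0.03 [ 3.3574 -1.0806 12.801 ] 5.15 [ 0.2469  0.2689 -0.4684  2.3147  1.2715  0.17   -2.96  ] [2.0967 8.312  1.1626] [-0.5795  0.0506  0.8134]
0.585 0.03 [ 3.3784 -0.9975 11.7292] 4.88 [ 0.2227  0.2918 -0.4414  2.2865  1.2774  0.17   -2.96  ] [3.3147 8.238  2.0349] [-0.5795  0.0506  0.8134]
0.6 0.03 [ 3.3453 -0.9138 10.6697] 4.58 [ 0.2023  0.3143 -0.4185  2.2583  1.2829  0.17   -2.96  ] [4.5327 8.164  2.9073] [-0.5795  0.0506  0.8134]
0.585 0.02 [ 3.3126 -1.2818 11.5507] 4.81 [ 0.3048  0.2984 -0.5022  2.2901  1.3075  0.17   -2.96  ] [3.3843 9.2355 2.0224] [-0.5795  0.0506  0.8134]
[325.9984 189.9747]
[301.5691 190.0382]
[301.5668 169.8582]
[325.9197 169.8016]
[[121 122 122 117 124 121 120 121 122]
 [125 120 121 119 121 122 125 122 123]
 [119 124 121 125 123 122 121 122 118]
 [120 120 121 120 123 123 124 121 121]
 [119 125 121 122 125 123 121 120 123]
 [117 118 121 119 120 124 121 122 126]
 [ 68  65  67  95 120 121 123 124 120]
 [ 65  64  67  64  65 120 123 120 128]]
46
```

Request:
move_arm(rows=[0.9, 1.4, 0.6, 0, 2, 3.1, 1.2, 0, 3.2, 5, 2, 0, 4.2, 6.5, 2.6, 0, 4.6, 7.2, 2.9, 0, 4.6, 7.2, 2.9, 0])

```text
clock: 28.55
tcp_pos: [0.6018, 0.0382, 0.2607]
orientation: [-2.961, 0.1, -0.948]
contact_force: [-0.7, 0.7, -2.8]
grip_width: 0.0612
gripper_force: 48.4
```

Request:
move_arm(rows=[-0.6, 0, 0.8, 0, -1.7, 0.1, 2.4, 0, -2.9, 0.2, 4.1, 0, -4.1, 0.3, 5.7, 0, -5.2, 0.5, 7.3, 0, -5.8, 0.5, 8.1, 0, -5.8, 0.5, 8.1, 0])

```text
clock: 29.42
tcp_pos: [0.601, 0.0383, 0.1653]
orientation: [-2.966, 0.099, -0.926]
contact_force: [-0.3, 0.6, -2.1]
grip_width: 0.0616
gripper_force: 49.1
```

```bash
python3 st.py
```

```text
[0.601  0.0383 0.1653] [-0.1063  0.2161 -0.144   2.2599  1.1364  0.1689 -2.959 ] 29.425
[[ 0.8207 -0.051   0.5691]
 [-0.0705 -0.9974  0.0123]
 [ 0.567  -0.0502 -0.8222]] tilt 34.69711832327854 [-0.2635  0.6057 -2.11  ]
```

Request:
move_arm(rows=[-0.6, 0, 0.8, 0, -1.1, 0.1, 1.6, 0, -1.7, 0.1, 2.5, 0, -2.3, 0.2, 3.3, 0, -2.3, 0.2, 3.3, 0])

```text
clock: 30.05
tcp_pos: [0.6065, 0.0369, 0.1446]
orientation: [-2.982, 0.092, -0.882]
contact_force: [-0.4, -0.3, -2.1]
grip_width: 0.0611
gripper_force: 49.1
```

```bash
python3 st.py
```

```text
[0.6065 0.0369 0.1446] [-0.0717  0.2661 -0.1731  2.2409  1.1515  0.1698 -2.959 ] 30.05
[[ 0.8374 -0.048   0.5446]
 [-0.0655 -0.9978  0.0127]
 [ 0.5427 -0.0463 -0.8386]] tilt 33.00449534639659 [-0.4177 -0.3093 -2.1038]
```

Request:
move_arm(rows=[-0.6, 0, 0.8, 0, -1.2, 0.1, 1.7, 0, -1.8, 0.1, 2.5, 0, -2.3, 0.2, 3.2, 0, -2.3, 0.2, 3.2, 0])

```text
clock: 30.68
tcp_pos: [0.6098, 0.0347, 0.1223]
orientation: [-2.996, 0.086, -0.836]
contact_force: [-0.4, 0.4, -2.4]
grip_width: 0.0613
gripper_force: 49.1
```

```bash
python3 st.py
```

```text
[0.6098 0.0347 0.1223] [-0.0429  0.3158 -0.1953  2.2246  1.1663  0.1698 -2.9584] 30.675
[[ 0.8543 -0.0453  0.5178]
 [-0.0613 -0.998   0.0138]
 [ 0.5161 -0.0435 -0.8554]] tilt 31.195158107626874 [-0.3763  0.4361 -2.4061]
```

Request:
move_arm(rows=[-0.4, 0, 0.6, 0, -0.8, 0, 1.2, 0, -0.9, 0, 1.5, 0, -0.9, 0, 1.5, 0])

```text
clock: 31.18
tcp_pos: [0.6143, 0.0346, 0.1146]
orientation: [-3.0, 0.085, -0.822]
contact_force: [-3.2, -1.7, 9.8]
grip_width: 0.0614
gripper_force: 50.1
```

Contact with the counter, so I release.

Request:
move_arm(rows=[0, 0, 0, 0, 0, 0, 0, 0, 0, 0, 0, 0, 0, 0, 0, 0, 0, 0, 0, 0], fingers=1)

```text
clock: 31.8
tcp_pos: [0.6124, 0.035, 0.1126]
orientation: [-3.002, 0.083, -0.816]
contact_force: [-0.1, -0.2, -0.0]
grip_width: 0.0854
gripper_force: 0.0
```

```bash
python3 st.py; python3 - <<'E'
from h import *
im=r.grab_frame("side");cv2.imwrite("pics/sd8.png",im); t=r.grab_frame("top");cv2.imwrite("pics/t8.png",t)
print(proj("side",[.60,.034+.03,.14]),proj("side",[.60,.034+.042,0]),proj("side",[.60,.034,.186]))
g=cv2.cvtColor(im,cv2.COLOR_BGR2GRAY);x0,y0=225,190
m=(g>185).astype(np.uint8)[y0:280,x0:330]; n,l,st,ce=cv2.connectedComponentsWithStats(m)
for i in range(1,n):
    if st[i,4]>40:
        k=np.argwhere(l==i)[:,::-1]; print("bright",st[i]+[x0,y0,0,0,0],cv2.minAreaRect(k.astype(np.float32)))
for v in range(195,290,5): print(v,"".join(f"{a:4d}" for a in g[v,235:310:3]))
E
```

```text
[0.6124 0.035  0.1126] [-0.038   0.3386 -0.1989  2.2152  1.1713  0.1698 -2.9584] 31.8
[[ 0.861  -0.0439  0.5068]
 [-0.0594 -0.9981  0.0146]
 [ 0.5052 -0.0427 -0.862 ]] tilt 30.46155406785325 [-0.055  -0.1784 -0.0353]
[269.1441 225.1357] [270.9012 263.2731] [270.5918 205.9247]
bright [261 226  20  33 380] ((45.5, 52.0), (19.0, 32.0), 0.0)
bright [287 272  43   8 235] ((83.0, 85.5), (7.0, 42.0), 90.0)
195   78 123 129  78 128  86  95  52  48  85  77 126  69  72  73  72  33  36  35  32  34  31  26  20  72
200   94 151  88 155 130 112  87  82  26  84 115  72  41  70  72  52  29  33  33  33  30  24  20  98 190
205  162  98 163 161  96 125  85  81  84 128 135  33  19  74  43  27  46  74  30  52 165  74  79  80  82
210  122 117 115 108 134  98 101  81 134 131 115  93  86  42  36  36 103  46 135 166  86  83  72  77  78
215   79 119 129  92  52  68  66 132 132 131  28 126  16  34  36  44  35 142  89  86  86  76  85  84  88
220  105 125 128 112 105  83 130 134 137  46  24 136  37  27  22  36  84  87  84  87  83  88  86  94  93
225   75 119 126 114 124 130 120 114 112 162 122 106  21  25  40 12
[... 597 characters left out ...]
32 133 194 190 197 190 195 192 194 183 111 132 142 140 139 140 141 139
260  130 129 132 131 134 131 132 133 121  64  29  17  22  46  91 104 100 102 140 153 153 153 151 146 141
265  130 132 131 132 131 133 135 133 133 132 135 132 131 136 119 160  87 102 136 154 157 154 152 154 151
270  132 132 130 131 133 132 131 134 131 135 128 133 131 133 197  88 109 111 132 151 154 153 150 152 155
275  129 129 132 131 131 137 132 133 133 128 135 133 134 175  87  96 109 114 191 190 189 189 187 187 192
280  132 126 129 131 132 133 133 131 136 138 132 135 132 106  92 102 110 156 194 193 192 188 189 190 191
285  131 129 131 133 130 132 133 135 137 138 133 134 185  87 106 110 112 191 191 191 189 190 192 194 194
```

Request:
move_arm(rows=[-0.8, 0, -1.5, 0, -2, 0.1, -3.7, 0, -3.2, 0.1, -6, 0, -4.4, 0.2, -8.3, 0, -5.6, 0.2, -10.5, 0, -5.4, 0.1, -15, 0, -5.3, 0, -20, 0, -5.2, 0, -23, 0, -5.2, 0, -23, 0])

```text
clock: 33.02
tcp_pos: [0.4518, 0.0348, 0.2885]
orientation: [-2.999, 0.084, -0.828]
contact_force: [0.1, -0.1, -1.3]
grip_width: 0.0852
gripper_force: 0.0
```

```bash
python3 st.py; python3 - <<'E'
from h import *
im=r.grab_frame("side");cv2.imwrite("pics/sd9.png",im)
print("base corner", onz("side",(261,260.5),0), "at cap z", onz("side",(262,226),.14))
g=cv2.cvtColor(im,cv2.COLOR_BGR2GRAY)
for v in range(200,266,4): print(v,"".join(f"{a:4d}" for a in g[v,243:303:2]))
E
```

```text
[0.4518 0.0348 0.2885] [ 0.2734 -0.2439 -0.4867  2.3151 -0.0172  0.513  -1.8457] 33.025
[[ 0.8571 -0.0441  0.5133]
 [-0.0596 -0.9981  0.0136]
 [ 0.5117 -0.0423 -0.8581]] tilt 30.893080674091767 [ 0.0626 -0.0501 -1.294 ]
base corner [0.6323 0.0688 0.    ] at cap z [0.6191 0.0706 0.14  ]
200  150 157 125  97 110  85  48  26  25  45  89 115  70  69  40  54  71  71  70  69 111 128 133 132 141 167  84 187 144 107
204  159 159  94 114 111  92  24  32  72 114 128 116  69  23  24  64  72  71  69 114 131 128 130 165 138 147 163  93 119 141
208   90  78  73 117  99 126  51  78 127 129 128 132  31  24  56  74 128 128 132 129 128 123 168 106 164 165 158  85  79  75
212  145 129 113 102  36  71  89 129 130 132 130  52 168  42  16  82  36  50  64 125 131 171  91 161 166 163 148 144 143 128
216   62  34  29  77  78  69 129 130 133 129  78  26 133  48  13  22  24  25  45 131 155 119 156 162 157 156 157 142 146 151
220  118 105 103  92  77 127 129 134 132 115  24  26 127  61  25  25  23  23  76 161 154 154 161 153 158 158 155 162 151 152
224  106 102 108 116 130  75  97  96  95  53  27  21  34  30  3
[... 611 characters left out ...]
193 189 173 175 165 190 189 102 115 166  25 126 128 129 131 128 132 128 126
248  126 127 126 130 126 127 128 125 126 188 189 190 193 186 190 194 191 187 168  47  99 116 131 132 130 128 126 131 130 126
252  127 128 129 131 127 128 129 130 130 188 190 100 102  91 116 127 192 188 137 157  85 168 174 144 141 145 156 159 163 176
256  128 128 130 130 126 123 130 130 130 187 189 188 192 192 185 190 192 189 187  53 181  98 116 129 133 135 134 136 136 136
260  128 126 131 126 129 130 134 130 119  84  38  28  16  21  24  47  44  89  72 178  97  88 116 138 148 155 151 149 149 147
264  128 130 127 130 126 133 129 129 130 132 131 129 131 126 130 129 131 131 183 101  87  99 113 135 147 153 155 152 150 149
```

The grater stands upright on the counter near (0.596, 0.034). Now I straighten the tool by pushing inward past the inner reach.

Request:
move_arm(rows=[-4.3, 0.2, -2.6, 0, -8.6, 0.4, -5.1, 0, -12.9, 0.6, -7.7, 0, -17.2, 0.8, -10.2, 0, -21.4, 1, -12.8, 0])

```text
clock: 33.7
tcp_pos: [0.3853, 0.027, 0.2577]
orientation: [-3.038, 0.138, -0.76]
contact_force: [-0.7, -0.9, 0.6]
grip_width: 0.0853
gripper_force: 0.0
```

```bash
python3 st.py
```

```text
[0.3853 0.027  0.2577] [ 0.0967 -0.3331 -0.3779  2.4328  0.0541  0.5529 -1.9917] 33.7
[[ 0.8785 -0.0834  0.4704]
 [-0.0868 -0.9961 -0.0144]
 [ 0.4698 -0.0282 -0.8823]] tilt 28.07563282852077 [-0.6944 -0.9292  0.5692]
```

```bash
cat > feas.py <<'E'
from go import *
o,A0,e=setup(); M=R.from_rotvec(o["orientation"]); th0=np.degrees(np.arccos(-M.as_matrix()[2,2]))
for th in (th0,24,20,15,10):
    A=R.from_euler("y",np.radians(th0-th))*A0
    for path in ([[.596,.034,.35],[.596,.034,.145],[.596,.034,.35],[.48,-.2,.35],[.48,-.2,.165]],[[.596,.034,.35],[.596,.034,.145],[.596,.034,.35],[.495,-.2,.35],[.495,-.2,.165]]):
        q=o["joints"]; p=o["tcp_pos"]; out=[]
        for P in path:
            for f in np.linspace(.1,1,10): q,d,a=go(q,p+f*(np.array(P)-p)+e,A)
            p=np.array(P); out.append((round(np.linalg.norm(d)*1000,1),round(a,1)))
        print(round(th,1),path[3][0],out,q)
E
python3 feas.py
```

```text
28.1 0.48 [(np.float64(0.0), np.float64(0.0)), (np.float64(0.0), np.float64(0.0)), (np.float64(0.0), np.float64(0.0)), (np.float64(0.0), np.float64(0.0)), (np.float64(0.0), np.float64(0.0))] [ 0.3055  0.1235  0.0696  2.3097 -0.6703  0.3182 -0.6247]
28.1 0.495 [(np.float64(0.0), np.float64(0.0)), (np.float64(0.0), np.float64(0.0)), (np.float64(0.0), np.float64(0.0)), (np.float64(0.0), np.float64(0.0)), (np.float64(0.0), np.float64(0.0))] [ 0.3333  0.1468  0.0236  2.2811 -0.633   0.3128 -0.6747]
24 0.48 [(np.float64(0.0), np.float64(0.0)), (np.float64(0.0), np.float64(0.0)), (np.float64(0.0), np.float64(0.0)), (np.float64(0.0), np.float64(0.0)), (np.float64(0.0), np.float64(0.0))] [ 0.3442  0.1378  0.0033  2.2576 -0.4127  0.383  -0.8934]
24 0.495 [(np.float64(0.0), np.float64(0.0)), (np.float64(0.0), np.float64(0.0)), (np.float64(0.0), np.float64(0.0)), (np.float64(0.0), np.float64(0.0)), (np.float64(0.0), np.float64(0.0))] [ 0.3574  0.1616 -0.0263  2.2285 -0.3832  0.3824 -0.9346]
20 0.48 [(np.float64(0.0), np.float64(0.0)), (np.float64(0.0), np.float64(0.0)), (np.float64(0.0), np.floa
[... 678 characters left out ...]
)), (np.float64(0.0), np.float64(0.0)), (np.float64(0.0), np.float64(0.0)), (np.float64(0.0), np.float64(0.0)), (np.float64(0.0), np.float64(0.0))] [ 0.3837  0.2146 -0.1055  2.1076 -0.0967  0.5715 -1.2373]
10 0.48 [(np.float64(0.0), np.float64(0.0)), (np.float64(0.0), np.float64(0.0)), (np.float64(0.0), np.float64(0.0)), (np.float64(0.0), np.float64(0.0)), (np.float64(0.0), np.float64(0.0))] [ 0.3911  0.2295 -0.1275  2.07   -0.0229  0.6745 -1.3088]
10 0.495 [(np.float64(0.0), np.float64(0.0)), (np.float64(0.0), np.float64(0.0)), (np.float64(0.0), np.float64(0.0)), (np.float64(0.0), np.float64(0.0)), (np.float64(0.0), np.float64(0.0))] [ 0.3893  0.2537 -0.1387  2.0385 -0.0105  0.6818 -1.3293]
```

The handle grip is reachable even at 28° lean. I refine the grater's position numerically from the wrist and top views.

```bash
python3 - <<'E'
from h import *
p=r.camera_params("wrist"); s=r.get_obs(); w=r.grab_frame("wrist"); t=r.grab_frame("top"); cv2.imwrite("pics/w10.png",w);cv2.imwrite("pics/t10.png",t)
yw=np.radians(-5);ax=np.array([np.cos(yw),np.sin(yw),0]);ay=np.array([-ax[1],ax[0],0]); c=np.array([.596,.034,0])
for nm,cam,im,pp in(("wrist","w",w,p),("top","top",t,None)):
    P=[proj(cam,c+a*ax+b*ay+np.array([0,0,z]),pp) for a,b,z in((-.023,.031,.14),(-.023,-.031,.14),(.023,.031,.14),(.023,-.031,.14),(-.032,.042,0),(-.032,-.042,0),(0,.026,.186),(0,-.026,.186))]
    print(nm,np.array(P).round(0).tolist())
    g=im.max(2); ctr=np.mean(P[:4]+P[6:],0); u,v=ctr.astype(int); R0=60 if nm=="wrist" else 22
    y0,x0=max(0,v-R0),max(0,u-R0); sub=(g[y0:v+R0,x0:u+R0]<50).astype(np.uint8)
    n,l,st,ce=cv2.connectedComponentsWithStats(sub)
    for i in range(1,n):
        if st[i,4]>15: print(st[i]+[x0,y0,0,0,0],(ce[i]+[x0,y0]).round(1))
    print(g[y0:v+R0:(6 if nm=="wrist" else 2),x0:u+R0:(6 if nm=="wrist" else 2)])
E
```

```text
wrist [[271.0, 60.0], [336.0, 59.0], [273.0, 19.0], [335.0, 17.0], [282.0, 128.0], [344.0, 128.0], [267.0, 3.0], [330.0, 2.0]]
[ 279    0   63   53 2599] [309.2  28.4]
[305  57   7   6  26] [308.   59.6]
[320  56   6   6  31] [322.4  58.5]
[334  56   7   5  27] [336.8  57.9]
[291  58   6   6  28] [293.7  60.4]
[314  65   6   5  25] [316.4  67. ]
[327  64   7   5  28] [329.9  65.9]
[286  67   6   5  23] [288.7  68.8]
[299  66   7   5  25] [302.2  67.8]
[334  71   6   5  22] [336.7  72.7]
[307  73   6   4  22] [309.7  74.5]
[321  72   6   4  20] [323.2  73.6]
[345  72   3  14  28] [346.   78.9]
[294  74   6   4  20] [296.5  75.5]
[315  79   6   5  19] [317.4  80.7]
[328  79   6   4  17] [330.8  80.3]
[289  81   5   4  16] [291.2  82.7]
[302  80   6   4  19] [304.6  81.7]
[[ 61  61  63  67 116 117  68  14   0   8   5   2   0  16   0  21  68  68
   62  63]
 [ 63  65  62  63 115 116  70 115  47  88  95  86  71  37  51  56  67  61
   65  62]
 [ 59  60  66 101 116 119  79  50  17  18  20  19  28  20  24  21  70  65
   67  90]
 [ 60  59 121 118 112  62  89  73  20  24  19  21  16  18   7  13
[... 2471 characters left out ...]
4  75  94  80  46  66  98  71
   60  66  66  70]
 [126 125 124 127 127 123  88 174 145  51  88  71 119 105 112  60 136  87
   59  69  66  69]
 [124 128 124 125 127 126  95 188  94 100  87 125 109 113  90  98 126 125
   60  68  66  67]
 [121 122 128 124 124 122  89 113 147  93 102  76 115  65 111  54 137 129
   61  91  96 121]
 [125 125 127 128 121 117 118 123 122 119 123 119 125 124 105 111 110 106
  125 124 124 121]
 [ 66 106 106 102 122 115 116 125 123 122 123 125 123 124 124 127 124 119
  122 124 125 117]
 [146  71  69  62  65  66  69  70  65 119 125 123 123 126 124 124 126 124
  124 124 122 120]
 [159 123  69  68  70  67  64  67  68  68 120 119 121 125 125 122 119 127
  124 121 121 122]]
```

Request:
move_arm(rows=[2.5, -0.3, 1.5, 0, 6.5, -0.8, 3.9, 0, 10.5, -1.2, 6.3, 0, 13.7, -1.6, 8.2, 0, 14.8, -1.7, 8.8, 0, 14.8, -1.7, 8.8, 0, 14.8, -1.7, 8.8, 0])

```text
clock: 34.67
tcp_pos: [0.5578, 0.0412, 0.2528]
orientation: [-3.028, 0.109, -0.762]
contact_force: [-0.5, 1.2, -0.2]
grip_width: 0.0855
gripper_force: 0.0
```

```bash
python3 st.py; python3 - <<'E'
from h import *
p=r.camera_params("wrist"); w=r.grab_frame("wrist"); cv2.imwrite("pics/w11.png",w); s=r.get_obs()
M=R.from_rotvec(s["orientation"]).as_matrix()
G=np.array([.602,.0285,.165])+.026*M[:,2]; print("to go (cm, tool)",M.T@(G-s["tcp_pos"])*100)
yw=np.radians(-5);ax=np.array([np.cos(yw),np.sin(yw),0]);ay=np.array([-ax[1],ax[0],0]); c=np.array([.602,.0285,0])
print(np.array([proj("w",c+a*ax+b*ay+np.array([0,0,z]),p) for a,b,z in((-.023,.031,.14),(-.023,-.031,.14),(.023,.031,.14),(.023,-.031,.14),(-.022,.031,.13),(-.022,-.031,.13),(-.006,.026,.186),(-.006,-.026,.186),(.006,.026,.186),(.006,-.026,.186))]).round(0).tolist())
g=w.max(2); print(g[60:260:7,215:425:7])
E
```

```text
[0.5578 0.0412 0.2528] [ 0.1478  0.0452 -0.4138  2.1526  0.3038  0.4873 -2.1399] 34.675
[[ 0.8786 -0.0633  0.4733]
 [-0.072  -0.9974  0.0002]
 [ 0.4721 -0.0342 -0.8809]] tilt 28.25040727375914 [-0.4597  1.2141 -0.2489]
to go (cm, tool) [-0.2062  1.2819 12.4505]
[[304.0, 231.0], [378.0, 232.0], [306.0, 178.0], [378.0, 179.0], [306.0, 231.0], [377.0, 232.0], [306.0, 200.0], [379.0, 202.0], [307.0, 184.0], [379.0, 185.0]]
[[137 137 141 125 131 133 135 135 137 139 137 134 132 138 132  75  78  80
   79  73  78  77  76 135 139 126 137 132 124 137]
 [133 132 136 132 137 136 135 139 139 114 119  75  75  78  77  76  77  77
   79  78  79  79  77  73 105  75  80  79 105  99]
 [198 197 127 129 117  75  77  76  79  77  75  76  75  75  76  77  89  93
   77 135 136 141  74  76  77  77  77  82  79  77]
 [199 202 198  73  75  71  79  72  77  70 101 139 133 139 131 113 114 110
  113 134 142  76  71  74  77  78  74  76  73  74]
 [200 200 200 106  77 119 138 132 134 139 137 137 134 133 201 200 149 115
  110 110 121  77  74  79  73  76  78  75  79 122]
 [201 202 184 109  60  76  75  77  73 141 130 135 13
[... 2248 characters left out ...]
132 129  29  29  28  28
   30  32  29  27  22  23  78  78  77  77  77  77]
 [142 146 139 143 137 138 137 141 142 142 137 140 139 136 190  25 100 160
  107 135 137  31 160 209  78  74  72  75  77  74]
 [136 141 141 139 138 141 139 141 139 134 142 139 142 137 196  62 178 133
  109 152  34 193  62 143  78  76  76 139 138 133]
 [140 137 141 142 142 145 141 142 141 139 142 137 138 138 211 134 139 142
  116 150 157  61  99  41 138 140 134 137 141 138]
 [137 137 135 144 143 139 138 138 137 144 139 142 134 136 134 138 133 127
  141 137 135 142 138 137 140 141 136 141 139 138]
 [ 73  19 125  75 123 121 135 144 137 140 144 137 142 141 138 137 139 137
  137 142 138 142 136 140 139 142 136 132 137 143]]
```

The grater's handle measures a few mm further out, at about (0.607, 0.026). I descend along the tool axis in two stages.

Request:
move_arm(rows=[0.1, 0.8, 1.5, 0, 0.2, 1.5, 3.5, 0, 0.2, 1.6, 5, 0, 0.2, 1.6, 6, 0, 0.2, 1.6, 6, 0])

```text
clock: 35.35
tcp_pos: [0.588, 0.0247, 0.2]
orientation: [-3.028, 0.111, -0.761]
contact_force: [-0.1, -0.0, 0.3]
grip_width: 0.085
gripper_force: 0.0
```

```bash
python3 - <<'E'
from h import *
s=r.get_obs(); M=R.from_rotvec(s["orientation"]).as_matrix()
G=np.array([.607,.0255,.165])+.026*M[:,2]; print(s["tcp_pos"],G,"to go (cm, tool)",M.T@(G-s["tcp_pos"])*100); print(M)
E
```

```text
[0.588  0.0247 0.2   ] [0.6193 0.0255 0.1421] to go (cm, tool) [ 0.0172 -0.0846  6.5793]
[[ 0.8787 -0.0643  0.473 ]
 [-0.0729 -0.9973  0.    ]
 [ 0.4717 -0.0345 -0.8811]]
```

Request:
move_arm(rows=[0, -0.1, 1.5, 0, 0, -0.1, 3.2, 0, 0, -0.1, 4.8, 0, 0, -0.1, 6, 0, 0, -0.1, 6.6, 0, 0, -0.1, 6.6, 0])

```text
clock: 36.1
tcp_pos: [0.6197, 0.0259, 0.1428]
orientation: [-3.027, 0.111, -0.763]
contact_force: [-0.4, 0.1, 0.6]
grip_width: 0.0857
gripper_force: 0.0
```

Request:
move_arm(rows=[0, 0, 0, 0, 0, 0, 0, 0, 0, 0, 0, 0, 0, 0, 0, 0, 0, 0, 0, 0, 0, 0, 0, 0], fingers=0, newtons=40)

```text
clock: 36.85
tcp_pos: [0.6204, 0.0258, 0.144]
orientation: [-3.026, 0.111, -0.766]
contact_force: [-1.4, -0.3, 5.3]
grip_width: 0.0574
gripper_force: 42.0
```

Request:
move_arm(rows=[0.3, 0, -0.5, 0, 0.8, -0.1, -1.6, 0, 1.7, -0.1, -3.2, 0, 2.8, -0.2, -5.3, 0, 4, -0.3, -7.5, 0, 5.1, -0.4, -9.5, 0, 5.7, -0.4, -10.6, 0, 5.7, -0.4, -10.6, 0], newtons=50)

```text
clock: 37.85
tcp_pos: [0.6198, 0.0254, 0.2638]
orientation: [-3.027, 0.112, -0.765]
contact_force: [0.2, 0.5, -2.7]
grip_width: 0.0573
gripper_force: 53.6
```

```bash
python3 st.py; python3 - <<'E'
from h import *
s=r.get_obs(); M=R.from_rotvec(s["orientation"]).as_matrix()
# grater axis relative to TCP: at grip axis=(.607,.0255) TCP=(.6204,.0258)
T=np.array([.482+.0134,-.199+.0003,s["tcp_pos"][2]]); print("to go",M.T@(T-s["tcp_pos"])*100, "down1cm",M.T@[0,0,-1])
E
python3 - <<'E'
from go import *
E
sed -i 's/^for th in.*/for th in (th0,):/; s/^    for path in.*/    for path in ([[.4955,-.199,.26],[.4955,-.199,.165]],):/; s/path\[3\]\[0\]/0/' feas.py; python3 feas.py
```

```text
[0.6198 0.0254 0.2638] [ 0.2147  0.1442 -0.4413  2.0208  0.3228  0.5246 -2.0939] 37.85
[[ 0.8776 -0.0648  0.475 ]
 [-0.0735 -0.9973 -0.0002]
 [ 0.4737 -0.0347 -0.88  ]] tilt 28.356481078910818 [ 0.196   0.4994 -2.6504]
to go [-9.2696 23.1555 -5.9029] down1cm [-0.4737  0.0347  0.88  ]
28.4 0 [(np.float64(0.0), np.float64(0.0)), (np.float64(0.0), np.float64(0.0))] [ 0.646   0.1345 -0.254   2.2921 -0.5994  0.325  -0.6452]
```

Request:
move_arm(rows=[-1, 0.1, -0.6, 0, -2.8, 0.6, -1.6, 0, -4.6, 3.5, -2.6, 0, -5.6, 7.5, -3.3, 0, -6.6, 12, -4.1, 0, -7.6, 16.5, -4.8, 0, -8.6, 20.5, -5.5, 0, -9.2, 22.8, -5.9, 0, -9.3, 23.2, -5.9, 0, -9.3, 23.2, -5.9, 0])

```text
clock: 39.1
tcp_pos: [0.4947, -0.198, 0.2624]
orientation: [-3.027, 0.11, -0.761]
contact_force: [-0.3, 0.3, -1.4]
grip_width: 0.0568
gripper_force: 53.9
```

```bash
python3 st.py; python3 - <<'E'
from h import *
im=r.grab_frame("side");cv2.imwrite("pics/sd12.png",im);t=r.grab_frame("top");cv2.imwrite("pics/t12.png",t)
s=r.get_obs(); c=s["tcp_pos"]-[.0134,.0003,0]
b=c.copy(); b[2]=s["tcp_pos"][2]-.1435
for nm,d in(("b+x",[.032,.042,0]),("b-x",[-.032,.042,0]),("c+x",[.022,.03,.13]),("c-x",[-.022,.03,.13])): print(nm,proj("side",b+d).round(1))
g=cv2.cvtColor(im,cv2.COLOR_BGR2GRAY); x0,y0=270,100
m=(g>175).astype(np.uint8)[y0:260,x0:350]; n,l,st,ce=cv2.connectedComponentsWithStats(m)
for i in range(1,n):
    if st[i,4]>40: k=np.argwhere(l==i)[:,::-1]; print("bright",st[i]+[x0,y0,0,0,0],cv2.minAreaRect(k.astype(np.float32)))
u0,v0=proj("side",b+[0,.042,.06]).astype(int); print(u0,v0); print(g[v0-36:v0+40:4,u0-30:u0+32:2])
E
```

```text
[ 0.4947 -0.198   0.2624] [ 0.5911  0.0005 -0.2144  2.1711 -0.3504  0.5343 -1.0036] 39.1
[[ 0.8787 -0.0638  0.4731]
 [-0.0729 -0.9973  0.0009]
 [ 0.4718 -0.0353 -0.881 ]] tilt 28.234756329041677 [-0.2875  0.2698 -1.4315]
b+x [310.4 189.6]
b-x [329.8 191.3]
c+x [314.2 153.5]
c-x [328.3 154.6]
bright [278 112   9  10  64] ((12.0, 16.5), (9.0, 8.0), 90.0)
bright [293 122  22  10 123] ((33.55882263183594, 26.764705657958984), (8.820098876953125, 21.09153938293457), 85.60128784179688)
bright [328 129  22  21 295] ((69.45000457763672, 38.650001525878906), (17.014925003051758, 24.46991539001465), 52.12501525878906)
bright [312 154  18  35 436] ((51.951690673828125, 70.7573013305664), (17.30265998840332, 32.99356460571289), 5.440331935882568)
bright [306 195  41  13 210] ((56.36000061035156, 100.9800033569336), (40.022247314453125, 9.758074760437012), 8.130102157592773)
bright [331 215  16  18  73] ((68.42646789550781, 122.95587921142578), (5.487954616546631, 21.43732261657715), 30.963756561279297)
320 175
[[125 127 106 126 137 144 151 149 147 146 139 122 104 216 218 141  41  31
   17  58 17
[... 1665 characters left out ...]
   52  52  52 144 148 145 145 146 146 144 131  96 186]
 [130 130 132 138 157  85  96 103 107 108 182 185 100 101  99  95  96  91
   84  77  76 147 149 149 152 152 151 137 114 178 102]
 [128 156 151 182 127  93 106 105 102 184 184 141 100  99  99 100 100  98
   98  96  97 181 181 181 181 180 182 167  88 187 176]
 [165 116 152 125 123 152 165 170 173 181 188 190 182 177 178 162 163 163
  161 101 180 185 185 184 184 182 181 181 173  96 186]
 [ 92 163 160  90  80 104 105 118 118  83  86  97 103 111 128 131 129 132
  141 153 159 166 182 193 195 196 196 174 113 179 179]
 [161 163 156 142 142 123  86 105 112 113 104 103 102 103  78  79  83  86
   90  83  87  90  72  83  93  98  93  77 155 179 173]]
```

The grater hangs upright over the pan; its bottom edge at (312–330, 188) matches the prediction. I lower it.

Request:
move_arm(rows=[-0.4, 0, 0.8, 0, -1.1, 0.1, 2.1, 0, -1.9, 0.1, 3.6, 0, -2.6, 0.2, 4.9, 0, -3.2, 0.2, 6, 0, -3.6, 0.3, 6.8, 0, -3.9, 0.3, 7.2, 0, -3.9, 0.3, 7.2, 0])

```text
clock: 40.2
tcp_pos: [0.4947, -0.199, 0.181]
orientation: [-3.027, 0.111, -0.763]
contact_force: [-0.2, -0.7, -3.5]
grip_width: 0.057
gripper_force: 53.9
```

```bash
python3 st.py
```

```text
[ 0.4947 -0.199   0.181 ] [ 0.6044  0.1253 -0.2419  2.2633 -0.4632  0.3251 -0.8645] 40.2
[[ 0.8782 -0.0645  0.474 ]
 [-0.0733 -0.9973  0.0002]
 [ 0.4727 -0.035  -0.8805]] tilt 28.293242319592284 [-0.1643 -0.6615 -3.4581]
```

Request:
move_arm(rows=[-0.2, 0, 0.4, 0, -0.4, 0, 0.8, 0, -0.5, 0, 1, 0, -0.6, 0, 1.15, 0, -0.65, 0, 1.25, 0, -0.7, 0, 1.3, 0, -0.7, 0, 1.3, 0])

```text
clock: 41.08
tcp_pos: [0.4949, -0.1986, 0.1665]
orientation: [-3.027, 0.111, -0.764]
contact_force: [0.5, 0.8, -2.4]
grip_width: 0.0571
gripper_force: 53.9
```

Request:
move_arm(rows=[-0.05, 0, 0.1, 0, -0.1, 0, 0.2, 0, -0.15, 0, 0.25, 0, -0.15, 0, 0.25, 0])

```text
clock: 41.58
tcp_pos: [0.4958, -0.1985, 0.1646]
orientation: [-3.027, 0.11, -0.767]
contact_force: [-0.8, 1.5, 4.9]
grip_width: 0.0573
gripper_force: 54.6
```

The floor of the pan is reached at the expected height. I release and back off along the tool axis.

Request:
move_arm(rows=[0, 0, 0, 0, 0, 0, 0, 0, 0, 0, 0, 0, 0, 0, 0, 0, 0, 0, 0, 0], fingers=1)

```text
clock: 42.2
tcp_pos: [0.4948, -0.1985, 0.1636]
orientation: [-3.027, 0.111, -0.764]
contact_force: [-0.6, 0.5, 0.8]
grip_width: 0.0853
gripper_force: 0.0
```

Request:
move_arm(rows=[0, 0, -0.8, 0, 0, 0, -2.2, 0, 0, 0, -4, 0, 0.5, 0, -7, 0, 2, 0, -11, 0, 4, 0, -15, 0, 6, 0, -19, 0, 6, 0, -19, 0])

```text
clock: 43.2
tcp_pos: [0.4585, -0.2039, 0.3647]
orientation: [-3.028, 0.111, -0.776]
contact_force: [-0.1, -0.0, -1.0]
grip_width: 0.0854
gripper_force: 0.0
```

```bash
python3 st.py; python3 - <<'E'
from h import *
im=r.grab_frame("side");cv2.imwrite("pics/sd13.png",im);t=r.grab_frame("top");cv2.imwrite("pics/t13.png",t)
b=np.array([.482,-.199,.0205])
P=[proj("side",b+d) for d in([.032,.042,0],[-.032,.042,0],[.022,.03,.13],[-.022,.03,.13],[0,0,.186])]; print(np.round(P,1).tolist())
g=cv2.cvtColor(im,cv2.COLOR_BGR2GRAY); x0,y0=300,175
m=(g>172).astype(np.uint8)[y0:225,x0:345]; n,l,st,ce=cv2.connectedComponentsWithStats(m)
for i in range(1,n):
    if st[i,4]>40: k=np.argwhere(l==i)[:,::-1]; print("bright",st[i]+[x0,y0,0,0,0],cv2.minAreaRect(k.astype(np.float32)))
print(g[155:235:3,300:348:2])
# top: cap dark, pan rim
h=cv2.cvtColor(t,cv2.COLOR_BGR2HSV); c=proj("top",[.482,-.199,.16]); print(c, proj("top",[.479,-.199,.083])); u,v=c.astype(int)
print(t.max(2)[v-28:v+32:3,u-30:u+30:2])
E
```

```text
[ 0.4585 -0.2039  0.3647] [ 0.66   -0.1589 -0.201   2.073  -0.3403  0.7923 -1.0025] 43.2
[[ 0.8743 -0.0651  0.4809]
 [-0.0717 -0.9974 -0.0046]
 [ 0.48   -0.0305 -0.8768]] tilt 28.746849063709877 [-0.1266 -0.0008 -1.0179]
[[310.4, 213.1], [329.0, 214.8], [314.0, 179.7], [327.5, 180.8], [322.2, 160.7]]
bright [306 181  23  26 355] ((18.905405044555664, 17.567567825317383), (22.35826301574707, 24.166650772094727), 9.462322235107422)
bright [331 197  14  11 115] ((37.89024353027344, 27.48780632019043), (12.920490264892578, 9.82840633392334), 6.34019136428833)
bright [333 216  12   9  49] ((39.20000076293945, 46.400001525878906), (5.366563320159912, 13.41640853881836), 63.43495178222656)
[[128 110 126 136 139 139 134 124 108 140  72 107 123 177 140 164 143 158
  170 104  35  21  17  25]
 [130 112 123 132 138 139 132 120 123 116 124  87  61 106  71  83  98 117
  133  86  47  24  24  28]
 [ 84 101 121 137 133 135 130 109  90 122 126  31  22 122 125 124 123 127
   85  68  27  23  24  23]
 [ 84  98 112 117 119 117 113 104  83 125  74  25  45 124 124 124  96  67
   66  49  24  19  23  40]
 [12
[... 4160 characters left out ...]
 21  25 103  31  29  92
   26  34  28  29  26  21  27  25  22  18  16  17]
 [200 201 163 176  81 112 106 109 174  62  37  35  35  30  36  23  28  25
   28  29  23  28  23  17  26  23  24  24  15  17]
 [207 206 169 149  75 108 107 108 171 161  50  81  67  79  77  80  52  29
   25  23  32  33  36  38  32  28  30  36  20  14]
 [202 201 181 200  96  66  71  98  93 138 123  46  51 187 187 159  59  24
   26  30  38  34  42  70  74  92  86  70  51  34]
 [194 194 198 172 182 173 129 119 126  99  79  60  48  58  55  58  51  26
   36  32  68 108 124  75  43  68  53  59  75 100]
 [132 141 166 176 187 192 193 196 174 171 171 179 190 178 172 167 171  61
   37  93 116  90  72  52  42  30  37  66  71  63]]
```

The grater stands upright in the pan at the right height (cap at row 180, as predicted) and near its centre. The arm is clear, so I hand in.

```bash
python3 -c "
from bench import r
print(r.hand_in())"
```

```text
the job is handed in; nothing more can be done
None
```

The job is handed in at about 43 s of the 69 s allowed: the top pan stands in the middle of the chopping board with the grater upright on its floor. That is from my own camera and force readings; the hand-in returned no verdict.

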